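Scan an evidence case with the clamped code scanner

TASK

Take the case with the blue band out of the sloping rack and stand it upright on its thin edge on the scan station's black pad, within the yellow corner marks, with its striped label facing the scanner. Let go of it, then squeeze the orange trigger fully in against the scanner's grip, hold it for about half a second, and release it, leaving the case standing there. Never squeeze the trigger before the case is in place, and leave the orange-banded case, the tape roll and the glue stick where they are.

Things in the scene. Friction and masses are not known exactly. Their poses are not given: they have to be found in the camera images.
- case_blue: flat white case with a blue band at its top, 22 thick (x) x 90 wide (y) x 130 mm tall (z), 0.12 kg. Origin: centre of its foot (22 x 90 mm thin edge); z runs to the banded top; striped label on its -x face. Starts in one of the rack's two places, leaning 32 degrees from vertical; its top 57 mm stand clear of the rack, so take it there across its 22 mm thickness, along its own slope.
- case_orange: the same case with an orange band, in the other place of the rack (109 mm centre to centre); stays there.
- rack: fixed black rack, 100 x 222 mm. Origin: underside, below the cases' feet. Cases lean back to its +x, labels to -x and up, feet 34 mm above the desk at x = 0, y = +-54.5 mm. Measured along the cases' slope: a 12 mm lip before the foot, 4 mm thin dividers 28 mm high beside the cases, a back plate that reaches 73 mm up behind them.
- station: fixed scan station: base plate 120 (x) x 335 mm (y -70 to +265), 10 mm thick. Origin: underside, below the pad's centre. A scanner clamped on its side aims along -y at the pad: aiming line at x = 0, 95 mm above the desk; head 62 mm across from y = +119 (nose) to +236, top at about 135 mm; clamp post at x = +30 to +46, y = +163 to +193.
- pad (a point): centre of the top of the station's black rubber pad, 110 (x) x 70 mm (y), 20 mm above the desk; axes as the station's. Yellow corner marks outline where the case's 90 (along x) x 22 mm (along y) foot belongs. The scanner is on its +y side.
- scanner_grip: fixed grip, 30 mm across (its z), x from -62 to the head at +32 mm. Origin: mid-grip at the best place to squeeze, 68 mm above the desk. x runs up to the head, 30 degrees to the horizontal; approach from +z (30 degrees off vertical), squeeze along y: grip back at y = +16.5, trigger's outer face at y = -32 (48.5 mm over both, 38 squeezed). Fingers have 40 mm of room below.
- trigger (a joint): the orange sprung trigger, hinged near the head: 0 released, 0.33 rad fully squeezed; about 9 N at the trigger pad when fully in; springs back.
- trigger_pad (a point): middle of the trigger's outer face, 32 mm from its hinge; moves with the trigger (46 mm long, 17 mm wide); axes as the grip's.
- tape_roll: roll of brown tape lying flat, 96 mm across, 48 mm high, loose; origin at its underside centre. Leave alone.
- glue_stick: yellow and white glue stick standing, 22 mm across, 90 mm high, loose; origin at its underside centre. Leave alone.

How it is judged:
On the way, in this order (a step that is already met when the one before it is completed fails the run):
1. the blue-banded case stands upright on the pad within the marks, label to the scanner, let go (angle between case_blue's own z axis and vertical below 0.08 rad and horizontal distance between case_blue and pad below 0.014 m and z of case_blue in the frame of station between 0.016 and 0.025 m and angle between the x axis of case_blue and the y axis of station, either way round below 0.18 rad and x of scanner_grip in the frame of case_blue below -0.1 m and contact force between the fingers and case_blue below 0.05 N), for 0.2 s.
2. with the case standing there, the trigger is squeezed fully (over 0.28 rad) against the grip for 0.3 s (angle between case_blue's own z axis and vertical below 0.08 rad and horizontal distance between case_blue and pad below 0.014 m and z of case_blue in the frame of station between 0.016 and 0.025 m and angle between the x axis of case_blue and the y axis of station, either way round below 0.18 rad and x of scanner_grip in the frame of case_blue below -0.1 m and value of joint trigger above 0.28 rad and contact force between the fingers and scanner_grip above 1 N), for 0.3 s.
At the end, for the whole second after the job is handed in: Blue-banded case stands free on the pad: upright within 0.08 rad, within 14 mm of the pad centre, square within 0.18 rad, label to the scanner. Trigger sprung back (under 0.04 rad). Orange-banded case within 15 mm, tape roll and glue stick within 20 mm of their starts (angle between case_blue's own z axis and vertical below 0.08 rad and horizontal distance between case_blue and pad below 0.014 m and z of case_blue in the frame of station between 0.016 and 0.025 m and angle between the x axis of case_blue and the y axis of station, either way round below 0.18 rad and x of scanner_grip in the frame of case_blue below -0.1 m and value of joint trigger below 0.04 rad and linear speed of case_blue below 0.02 m/s and distance of case_orange from where it was at the start of the episode below 0.015 m and distance of each of tape_roll, glue_stick from where it was at the start of the episode below 0.02 m); the robot touches nothing.
It fails at once if the trigger is squeezed (over 0.2 rad) while the blue-banded case is not standing in place on the pad (value of joint trigger above 0.2 rad and not (angle between case_blue's own z axis and vertical below 0.08 rad and horizontal distance between case_blue and pad below 0.014 m and z of case_blue in the frame of station between 0.016 and 0.025 m and angle between the x axis of case_blue and the y axis of station, either way round below 0.18 rad and x of scanner_grip in the frame of case_blue below -0.1 m)).
It fails at once if the orange-banded case is moved more than 15 mm (distance of case_orange from where it was at the start of the episode above 0.015 m).
It fails at once if the tape roll or glue stick is moved more than 20 mm (distance of any of tape_roll, glue_stick from where it was at the start of the episode above 0.02 m).
It also fails if it takes over 48 s, if anything falls off the work surface, if the arm or the gripper's body presses on something with over 40 N, if the wrist force passes 120 N, or if a joint passes its speed limit or range.

ROBOT

A 6-joint arm with a two-finger parallel gripper is mounted at the origin on a cart in front of the work surface, level with it; the furniture and walls round the work are solid. World frame = base frame: x ahead of the robot, y to its left, z up, the work surface at z = 0. Lengths are in m, angles in rad, forces in N, time in s.
With the tool pointing down it reaches from about 0.35 to 0.725 m from the base axis. Payload 4.3 kg.
Tool frame: the origin (TCP) lies between the finger pads; the fingertips stand 25 mm ahead of it and the grasp point (between the pads) lies 6 mm ahead of it; z points along the fingers, x is the direction in which the jaws open and shut, and the axes are right-handed (so a half turn about z gives the same grasp; the last joint's range is limited). The gripper opens to 85 mm and grips with 20 to 120 N. Pads are 22 mm wide; open, the fingers measure 114 mm over their backs; the gripper's body (76 mm by 85 mm) begins 54 mm behind the grasp point. The pads swing forward as they close: fully open they stand 13 mm farther back than shut.
Start: joints at [1.218, 0.377, 0.081, 1.274, 0, 1.46], TCP at [0.138, 0.558, 0.219] pointing down, gripper open.
Joint ranges: [-2.72, 2.72], [-0.84, 1.66], [-1.02, 1.22], [-1.77, 2.12], [-1.37, 1.28], [-3.14, 3.14]. Speed limits (rad/s): [2.57, 2.57, 3.14, 3.14, 3.14, 3.14].

INTERFACE

Orientations are given as [roll, pitch, yaw] about the fixed x, y, z axes, in that order (R = Rz(yaw) Ry(pitch) Rx(roll)).
In Python, from plant import arm gives the robot as it stands. The module is installed in compiled form; this text tells all that it offers.
- The arm moves only by the tool send_rows, never from a script. Its argument "deltas" is a list of rows, each an object of numbers: "dx", "dy", "dz": the shift along the world's x, y, z in m; "rx", "ry", "rz": the turn, a rotation vector about the world's x, y, z in rad; "fingers": the closure, from -1 (fully open) to 1 (shut), so that 0 is half open. A call has 1 to 20 rows; each row shifts and turns the pose as measured when the row begins; what a row does not reach is not made up. A row lasts 1/8 s, in which the tool goes at most 62.5 mm and 10.7 degrees, less where a joint would pass 70% of its speed; a pose out of reach is approached as far as the arm can. A call is refused whole if a number of a shift passes 0.0625 or a number of a turn 0.188, either way. A call with a gripper value outside its range is refused whole. The fingers move at their own pace and stop on an object; "force" is the grip in N (left out, the last holds). Time passes only in rows, so rows that do not move let the fingers close. It gives the time, the measured TCP pose, the force and the opening at its end, in the units of the state.
- arm.sense(): the state, without advancing time (a new reading comes with each control period).
- arm.camera(name): name is "scene" or "side" or "wrist"; returns the picture (384x512x3 uint8, red, green, blue); there is no depth.
- arm.camera_params(name): a dict with "camera_matrix" (3x3 intrinsics, pixels), "R" (3x3) and "t" (3): a world point X has camera coordinates R X + t. Camera axes: x right, y down, z forward; pixel columns grow to the right and rows downward; lengths in m; the calibration is good to about 2 mm. A picture is of the moment at which its call begins: read the wrist's pose just before it. camera_params takes no time and is no camera call; for the wrist camera it gives the pose at the moment of the call.
- arm.hand_in(): hands the job in, once; it reports no verdict.
The state is a dict: "time_s": time; "qpos": joint angles; "joint_vel": joint speeds; "joint_torque": joint torques, N m; "tool_pos": TCP position; "orientation": TCP orientation; "contact_force": force on the tool from outside, world axes, zero at the start; "ft_torque": the same for the moment, N m; "gripper_width": finger opening in m.
Only numpy, scipy, OpenCV 4.12 (cv2) and the standard library are available. Lean on these libraries where they do the work, as an engineer would, in place of code of your own. Each camera call takes 0.05 s, during which the arm holds its last target. There are 200 camera calls.

## Working session

There is one attempt and no reset: what is moved stays moved. The work goes in short steps, Python scripts to look and compute and a tool call to move; the robot and the scene stay as the last step left them, time stands still between calls to the robot, and variables do not carry over. Pictures are saved under pics/ and viewed, about 8 in all and at most 12, crops included, and the job is handed in when it is done.

Besides the shell and the picture viewer there is one more tool, called after "Request:" as a command line: name --argument value ..., lists and objects as JSON in quotes. send_rows: Moves the arm, as the interface text tells. Its arguments: {"type":"object","properties":{"deltas":{"type":"array","items":{"type":"object","properties":{"dx":{"type":"number"},"dy":{"type":"number"},"dz":{"type":"number"},"rx":{"type":"number"},"ry":{"type":"number"},"rz":{"type":"number"},"fingers":{"type":"number"}}}},"force":{"type":"number"}},"required":["deltas"]}

```bash
mkdir -p pics; python3 - <<'E'
from plant import arm
import cv2,numpy as np
print(arm.sense())
for n in ["scene","side","wrist"]:
    p=arm.camera_params(n); print(n,{k:np.round(v,4).tolist() for k,v in p.items()})
    cv2.imwrite(f"pics/{n}0.png",arm.camera(n)[:,:,::-1])
a=cv2.imread("pics/scene0.png");b=cv2.imread("pics/side0.png")
E
```

```text
{'time_s': 0.0, 'qpos': array([ 1.21773427e+00,  3.78074834e-01,  7.96541757e-02,  1.27438935e+00,
       -1.61181637e-05,  1.46049505e+00]), 'joint_vel': array([-0.00079382, -0.00105516, -0.000941  ,  0.00089292,  0.00033628,
        0.00045897]), 'joint_torque': array([-1.30242541e-03, -4.63613713e+01,  2.69871944e+01,  2.10089487e-02,
       -3.57324980e-04,  4.57190893e-06]), 'tool_pos': array([0.13798956, 0.55751361, 0.21816512]), 'orientation': array([-3.14138701e+00,  2.00322320e-03,  1.32803578e+00]), 'contact_force': array([-1.03895942, -1.15882137, -0.77222938]), 'ft_torque': array([ 0.04702108, -0.01594334,  0.02271716]), 'gripper_width': 0.08560247956710357}
scene {'camera_matrix': [[371.9038, 0.0, 254.4689], [0.0, 371.9038, 199.5112], [0.0, 0.0, 1.0]], 'R': [[0.7435, -0.6687, -0.0023], [-0.4385, -0.4849, -0.7567], [0.505, 0.5636, -0.6537]], 't': [-0.346, 0.3461, 0.7086]}
side {'camera_matrix': [[476.5573, 0.0, 248.3681], [0.0, 476.5573, 194.23], [0.0, 0.0, 1.0]], 'R': [[0.9465, -0.3224, -0.013], [-0.2068, -0.575, -0.7916], [0.2477, 0.752, -0.6109]], 't': [-0.4733, 0.2461, 1.0324]}
wrist {'camera_matrix': [[280.6514, 0.0, 254.2231], [0.0, 280.6514, 188.104], [0.0, 0.0, 1.0]], 'R': [[0.2409, 0.9705, -0.0013], [0.9251, -0.2292, 0.3028], [0.2936, -0.0742, -0.9531]], 't': [-0.5736, -0.0388, 0.3806]}
```

View pics/scene0.png

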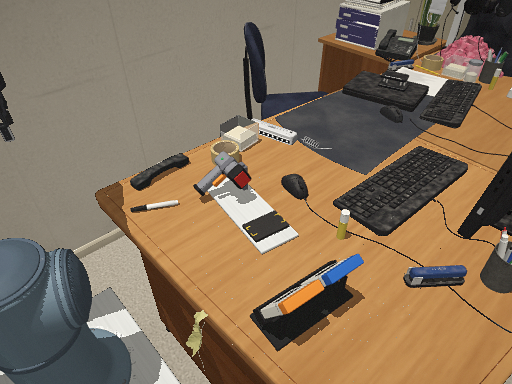

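View pics/side0.png

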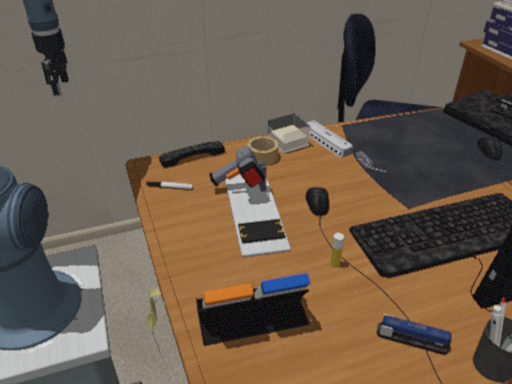

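```bash
python3 - <<'E'
import cv2,numpy as np
a=cv2.imread("pics/scene0.png");b=cv2.imread("pics/side0.png")
c=cv2.resize(a[135:350,185:385],None,fx=4,fy=4,interpolation=cv2.INTER_CUBIC)[:, :]
d=cv2.resize(b[130:345,185:355],None,fx=4,fy=4,interpolation=cv2.INTER_CUBIC)
c=cv2.resize(c,(560,600));d=cv2.resize(d,None,fx=600/860,fy=600/860)
cv2.imwrite("pics/c1.png",cv2.resize(a[135:350,185:385],(558,600),interpolation=cv2.INTER_CUBIC))
cv2.imwrite("pics/d1.png",cv2.resize(b[130:345,185:355],(680,860),interpolation=cv2.INTER_CUBIC)[260:])
E
```

```text
(no output)
```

View pics/c1.png

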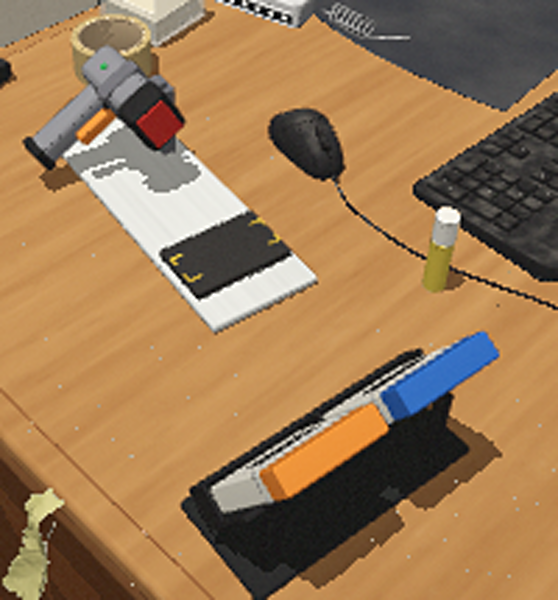

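View pics/d1.png

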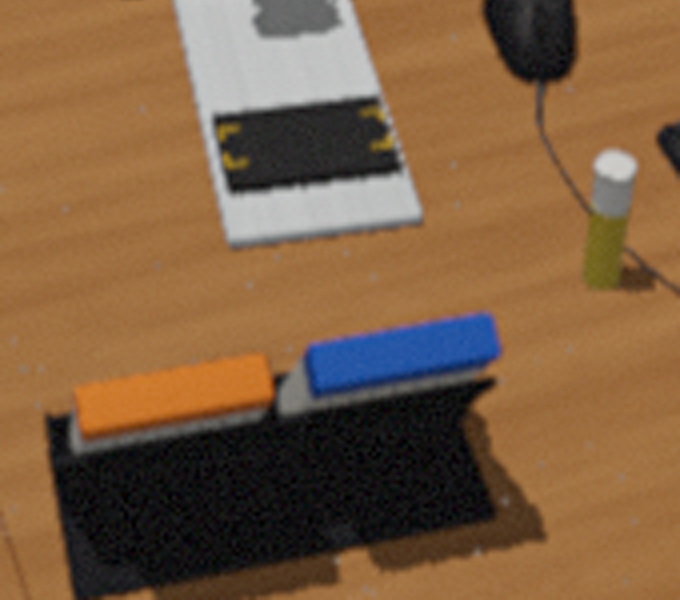

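```bash
cat > h.py <<'E'
import cv2,numpy as np
from plant import arm
P={n:arm.camera_params(n) for n in("scene","side")}
def ray(p,uv):
    K,R,t=[np.array(p[k]) for k in("camera_matrix","R","t")]
    d=R.T@np.linalg.solve(K,[uv[0],uv[1],1.]); return -R.T@t,d/np.linalg.norm(d)
def plane(p,uv,z):
    c,d=ray(p,uv); return c+d*(z-c[2])/d[2]
def tri(rs):
    A=sum(np.eye(3)-np.outer(d,d) for c,d in rs);b=sum((np.eye(3)-np.outer(d,d))@c for c,d in rs)
    x=np.linalg.solve(A,b);return x,[np.linalg.norm(np.cross(x-c,d)) for c,d in rs]
def proj(p,X):
    q=np.array(p["camera_matrix"])@(np.array(p["R"])@X+np.array(p["t"]));return q[:2]/q[2]
def mask(im,lo,hi):
    return cv2.inRange(cv2.cvtColor(im,cv2.COLOR_BGR2HSV),np.array(lo),np.array(hi))
def blobs(m,amin=8):
    n,l,s,c=cv2.connectedComponentsWithStats(m)
    return [(s[i],c[i],(l==i).astype(np.uint8)) for i in range(1,n) if s[i][4]>=amin]
E
python3 - <<'E'
from h import *
np.set_printoptions(precision=4,suppress=True)
ims={n:cv2.imread(f"pics/{n}0.png") for n in P}
for n,im in ims.items():
    for col,lo,hi in(("blue",(105,150,90),(120,255,255)),("orange",(8,190,150),(16,255,255)),("yellow",(20,120,110),(32,255,255))):
        for s,c,l in blobs(mask(im,lo,hi),4):
            q=""
            if s[4]>200:
                h=cv2.findContours(l,0,2)[0][0];q=cv2.approxPolyDP(cv2.convexHull(h),3,True).reshape(-1,2)
                q=[(u.tolist(),plane(P[n],u,.15).round(3)[:2].tolist()) for u in q]
            if s[0]<400 and s[1]>120:print(n,col,s,c.round(1),plane(P[n],c,.02)[:2],q)
a=cv2.resize(ims["scene"][145:205,185:265],(640,480),interpolation=2)[:, :]
b=cv2.resize(ims["side"][140:200,195:295],(800,480),interpolation=2)
cv2.imwrite("pics/sc.png",np.hstack([cv2.resize(a,(400,300)),cv2.resize(b[:,:640],(400,300))]))
E
```

```text
scene blue [322 254  42  31 533] [342.  269.2] [ 0.5801 -0.1839] [([359, 255], [0.537, -0.236]), ([362, 263], [0.524, -0.252]), ([334, 282], [0.447, -0.244]), ([325, 283], [0.433, -0.234]), ([322, 275], [0.443, -0.218])]
scene orange [218 174   5   4   5] [220.  175.2] [0.5931 0.3035] 
scene orange [213 175  13  10  20] [219.8 179.4] [0.5794 0.2873] 
scene orange [278 280  46  34 616] [300.5 296.7] [ 0.4502 -0.1702] [([320, 282], [0.428, -0.227]), ([322, 290], [0.417, -0.241]), ([291, 311], [0.342, -0.233]), ([282, 312], [0.329, -0.224]), ([279, 303], [0.338, -0.207]), ([311, 282], [0.415, -0.215])]
scene yellow [274 213   6   3   9] [277. 214.] [0.6005 0.0568] 
scene yellow [281 219   5   4   9] [283.  220.4] [0.5946 0.0276] 
scene yellow [336 221  12  19 141] [341.3 230.3] [ 0.682 -0.102] 
scene yellow [246 226   5   4  10] [247.6 227.3] [0.5059 0.0724] 
scene yellow [250 233   8   3  12] [253.4 233.9] [0.5011 0.0438] 
side blue [262 274  47  19 539] [284.9 283.1] [ 0.5395 -0.135 ] [([307, 275], [0.538, -0.236]), ([305, 285], [0.524, -0.258]), ([263, 292], [0.446, -0.248]), ([265, 281], [0.459, -0.224])]
side blue [385 317   2   5   7] [385.3 319. ] [ 0.6959 -0.2927] 
side orange [227 169  11   8  31] [232.3 172.6] [0.5564 0.3103] 
side orange [204 284  49  19 552] [228.1 292.9] [ 0.4132 -0.1199] [([251, 285], [0.431, -0.225]), ([252, 294], [0.426, -0.245]), ([205, 301], [0.341, -0.233]), ([204, 292], [0.345, -0.212])]
side yellow [278 222   3   3   5] [279.2 222.8] [0.6028 0.0573] 
side yellow [239 226   5   4   9] [240.7 227.3] [0.505  0.0738] 
side yellow [278 229   5   3  10] [280.6 230.3] [0.5955 0.0296] 
side yellow [241 233   6   4  14] [242.9 235.1] [0.5012 0.0446] 
side yellow [331 249   8  18 102] [333.9 257.6] [ 0.6771 -0.1002]
```

View pics/sc.png

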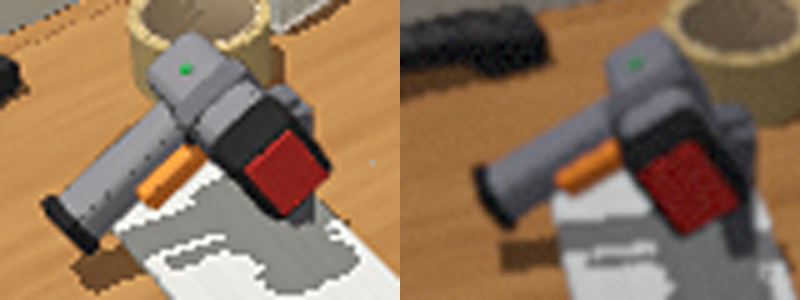

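```bash
cat >> h.py <<'E'
from scipy.spatial.transform import Rotation as Ro
np.set_printoptions(precision=4,suppress=True)
YR,YS=-.135,-.165
def frame(z,x):
    z=np.array(z)/np.linalg.norm(z);x=np.array(x)-np.dot(x,z)*z;x/=np.linalg.norm(x);return np.c_[x,np.cross(z,x),z]
ry=np.array([np.cos(YR),np.sin(YR),0]);rx=np.array([ry[1],-ry[0],0])
s,c=np.sin(np.radians(32)),np.cos(np.radians(32))
cz=s*rx+c*np.array([0,0,1]);cx=c*rx-s*np.array([0,0,1])
RG=frame(-cz,-cx)
def cur():
    st=arm.sense();return st["tool_pos"],Ro.from_euler("xyz",st["orientation"]),st
def need(pos,R):
    p,r,st=cur();rv=(Ro.from_matrix(R)*r.inv()).as_rotvec();d=np.array(pos)-p
    n=max(np.abs(d).max()/.0625,np.linalg.norm(d)/.0625,np.linalg.norm(rv)/.186)
    print("d",d,"rv",rv,"n",round(n,1),"q",st["qpos"],"F",st["contact_force"],"w",round(st["gripper_width"],4),"t",st["time_s"]);return d,rv
E
python3 - <<'E'
from h import *
for nm,a,b in(("cap",(199.4,189.4),(214,179)),("orange",(219.4,179),(232.3,172.6)),("redwin",(185+57.6,145+34.6),(195+57.6,140+36.8))):
    X,e=tri([ray(P["scene"],a),ray(P["side"],b)]);
    sx=np.array([np.cos(YS),np.sin(YS)]);sy=np.array([-sx[1],sx[0]]);d=X[:2]-[.551,.051];print(nm,X,e,"station",d@sx,d@sy)
top=np.array([.492,-.239,.144]);g=top-.03*cz
for n in P:print(n,proj(P[n],top),proj(P[n],top-.13*cz))
print("RG",RG,"grasp",g)
tcp=g-.006*RG[:,2]
print("tcp",tcp,"hover",tcp+.12*cz); need(tcp+.12*cz,RG)
E
```

```text
cap [0.4899 0.2658 0.0427] [np.float64(0.000573747582422247), np.float64(0.0005737475824222064)] station -0.09552291629987318 0.20187361177469595
orange [0.5304 0.2192 0.086 ] [np.float64(0.0002224564228598785), np.float64(0.00022245642285978267)] station -0.04791043924948406 0.16256264578104596
redwin [0.5679 0.1625 0.0992] [np.float64(0.0019530607854400634), np.float64(0.0019530607854398145)] station -0.001621722336312796 0.11272230158576316
scene [346.039 269.651] [316.5501 280.4685]
side [284.6629 284.4058] [274.7253 295.3854]
RG [[ 0.1141  0.9909  0.0713]
 [ 0.8403 -0.1346  0.5251]
 [ 0.5299  0.     -0.848 ]] grasp [ 0.4941 -0.2232  0.1186]
tcp [ 0.4937 -0.2264  0.1236] hover [ 0.4852 -0.2894  0.2254]
d [ 0.3471 -0.8471  0.007 ] rv [ 0.5503 -0.1054  0.1049] n 14.6 q [1.2177 0.3779 0.08   1.2744 0.     1.4605] F [-0.3013  0.1995 -0.3569] w 0.0853 t 0.15
```

Request:
send_rows --deltas '[{"dx":0.035,"dy":-0.0325,"dz":0.01,"fingers":-1},{"dx":0.035,"dy":-0.0325,"dz":0.01},{"dx":0.035,"dy":-0.0325,"dz":0.01},{"dx":0.035,"dy":-0.0325,"dz":0.01},{"dx":0.035,"dy":-0.0325,"dz":0.01},{"dx":0.035,"dy":-0.0325,"dz":0.01},{"dx":0.035,"dy":-0.0325,"dz":0.01},{"dx":0.035,"dy":-0.0325,"dz":0.01},{"dx":0.005,"dy":-0.05,"dz":-0.003,"rx":0.046,"ry":-0.009,"rz":0.009},{"dx":0.005,"dy":-0.05,"dz":-0.003,"rx":0.046,"ry":-0.009,"rz":0.009},{"dx":0.005,"dy":-0.05,"dz":-0.003,"rx":0.046,"ry":-0.009,"rz":0.009},{"dx":0.005,"dy":-0.05,"dz":-0.003,"rx":0.046,"ry":-0.009,"rz":0.009},{"dx":0.005,"dy":-0.05,"dz":-0.003,"rx":0.046,"ry":-0.009,"rz":0.009},{"dx":0.005,"dy":-0.05,"dz":-0.003,"rx":0.046,"ry":-0.009,"rz":0.009},{"dx":0.005,"dy":-0.05,"dz":-0.003,"rx":0.046,"ry":-0.009,"rz":0.009},{"dx":0.005,"dy":-0.05,"dz":-0.003,"rx":0.046,"ry":-0.009,"rz":0.009},{"dx":0.005,"dy":-0.05,"dz":-0.003,"rx":0.046,"ry":-0.009,"rz":0.009},{"dx":0.005,"dy":-0.05,"dz":-0.003,"rx":0.046,"ry":-0.009,"rz":0.009},{"dx":0.005,"dy":-0.05,"dz":-0.003,"rx":0.046,"ry":-0.009,"rz":0.009}]'

```text
schema error: expected keys dx, dy, dz, rx, ry, rz, fingers
```

```bash
python3 - <<'E'
from h import *
print(cur()[0])
need([.4852,-.2894,.2254],RG)
p=arm.camera_params("wrist");im=arm.camera("wrist")[:,:,::-1].copy();cv2.imwrite("pics/w1.png",im)
for nm,lo,hi in(("blue",(105,150,60),(120,255,255)),("orange",(8,180,100),(16,255,255))):
    for s_,c_,l in blobs(mask(im,lo,hi),150):
        h=cv2.findContours(l,0,2)[0][0];q=cv2.approxPolyDP(cv2.convexHull(h),4,True).reshape(-1,2)
        print(nm,s_,[(u.tolist(),plane(p,u,.15)[:2].round(4).tolist(),plane(p,u,.1384)[:2].round(4).tolist()) for u in q])
E
```

```text
[0.138  0.5577 0.2184]
d [ 0.3472 -0.8471  0.007 ] rv [ 0.5503 -0.1054  0.1049] n 14.6 q [1.2177 0.3779 0.08   1.2744 0.     1.4605] F [-0.3013  0.1995 -0.3569] w 0.0853 t 0.15
```

View pics/w1.png

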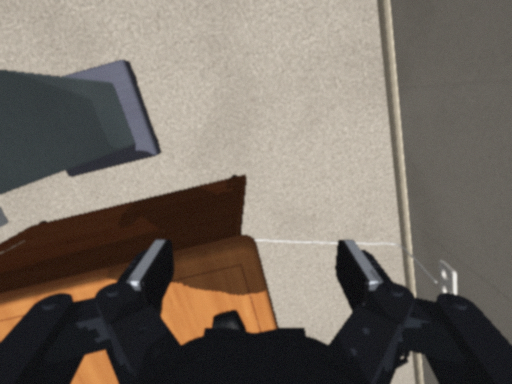

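Request:
send_rows --deltas '[{"dx":0.035,"dy":-0.0325,"dz":0.01,"rx":0,"ry":0,"rz":0,"fingers":-1},{"dx":0.035,"dy":-0.0325,"dz":0.01,"rx":0,"ry":0,"rz":0,"fingers":-1},{"dx":0.035,"dy":-0.0325,"dz":0.01,"rx":0,"ry":0,"rz":0,"fingers":-1},{"dx":0.035,"dy":-0.0325,"dz":0.01,"rx":0,"ry":0,"rz":0,"fingers":-1},{"dx":0.035,"dy":-0.0325,"dz":0.01,"rx":0,"ry":0,"rz":0,"fingers":-1},{"dx":0.035,"dy":-0.0325,"dz":0.01,"rx":0,"ry":0,"rz":0,"fingers":-1},{"dx":0.035,"dy":-0.0325,"dz":0.01,"rx":0,"ry":0,"rz":0,"fingers":-1},{"dx":0.035,"dy":-0.0325,"dz":0.01,"rx":0,"ry":0,"rz":0,"fingers":-1},{"dx":0.005,"dy":-0.05,"dz":-0.003,"rx":0.046,"ry":-0.009,"rz":0.009,"fingers":-1},{"dx":0.005,"dy":-0.05,"dz":-0.003,"rx":0.046,"ry":-0.009,"rz":0.009,"fingers":-1},{"dx":0.005,"dy":-0.05,"dz":-0.003,"rx":0.046,"ry":-0.009,"rz":0.009,"fingers":-1},{"dx":0.005,"dy":-0.05,"dz":-0.003,"rx":0.046,"ry":-0.009,"rz":0.009,"fingers":-1},{"dx":0.005,"dy":-0.05,"dz":-0.003,"rx":0.046,"ry":-0.009,"rz":0.009,"fingers":-1},{"dx":0.005,"dy":-0.05,"dz":-0.003,"rx":0.046,"ry":-0.009,"rz":0.009,"fingers":-1},{"dx":0.005,"dy":-0.05,"dz":-0.003,"rx":0.046,"ry":-0.009,"rz":0.009,"fingers":-1},{"dx":0.005,"dy":-0.05,"dz":-0.003,"rx":0.046,"ry":-0.009,"rz":0.009,"fingers":-1},{"dx":0.005,"dy":-0.05,"dz":-0.003,"rx":0.046,"ry":-0.009,"rz":0.009,"fingers":-1},{"dx":0.005,"dy":-0.05,"dz":-0.003,"rx":0.046,"ry":-0.009,"rz":0.009,"fingers":-1},{"dx":0.005,"dy":-0.05,"dz":-0.003,"rx":0.046,"ry":-0.009,"rz":0.009,"fingers":-1}]'

```text
time_s: 2.58
tool_pos: [0.4803, -0.2768, 0.2649]
orientation: [3.122, -0.528, 1.446]
contact_force: [0.7, -0.4, 0.6]
gripper_width: 0.0854
```

```bash
cat > w.py <<'E'
import sys
from h import *
print(cur()[0],arm.sense()["orientation"])
need([.4852,-.2894,.2254],RG)
p=arm.camera_params("wrist");im=arm.camera("wrist")[:,:,::-1].copy();cv2.imwrite(sys.argv[1],im)
for nm,lo,hi in(("blue",(105,150,60),(120,255,255)),("orange",(8,180,100),(16,255,255))):
    for s_,c_,l in blobs(mask(im,lo,hi),150):
        h=cv2.findContours(l,0,2)[0][0];q=cv2.approxPolyDP(cv2.convexHull(h),4,True).reshape(-1,2)
        print(nm,s_,[(u.tolist(),plane(p,u,.15)[:2].round(4).tolist(),plane(p,u,.1384)[:2].round(4).tolist()) for u in q])
E
python3 w.py pics/w2.png
```

```text
[ 0.4803 -0.2768  0.2649] [ 3.1219 -0.5276  1.4461]
d [ 0.0049 -0.0126 -0.0395] rv [ 0.0328  0.0127 -0.0002] n 0.7 q [-0.8675  0.6107  0.4373  1.7582  0.3942 -0.8104] F [ 0.7325 -0.4116  0.5879] w 0.0854 t 2.575
blue [ 219  138   26   84 1815] [([238, 138], [0.448, -0.2239], [0.4507, -0.2183]), ([243, 218], [0.5352, -0.2306], [0.542, -0.2253]), ([227, 221], [0.5318, -0.2495], [0.5385, -0.2451]), ([219, 142], [0.4476, -0.2444], [0.4503, -0.2397])]
blue [158 287  24  34 233] [([176, 287], [0.5841, -0.3162], [0.5932, -0.3149]), ([181, 296], [0.5975, -0.3138], [0.6072, -0.3123]), ([162, 320], [0.6157, -0.3379], [0.6263, -0.3377]), ([158, 310], [0.6015, -0.3387], [0.6114, -0.3385])]
orange [ 213   16   29  106 2575] [([235, 16], [0.3437, -0.2115], [0.3415, -0.2053]), ([241, 117], [0.4286, -0.2178], [0.4304, -0.2119]), ([220, 121], [0.4285, -0.2401], [0.4303, -0.2353]), ([213, 18], [0.3449, -0.2323], [0.3427, -0.2271])]
```

View pics/w2.png

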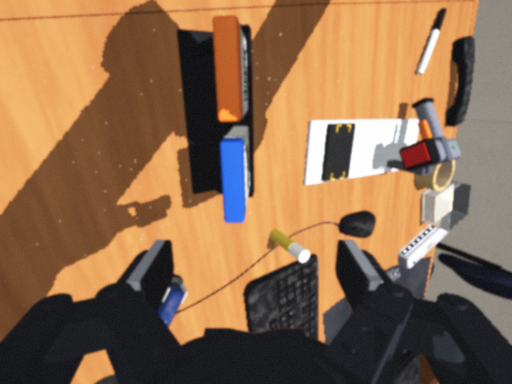

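```bash
sed -i 's/YR,YS=-.135/YR,YS=-.12/' h.py; python3 - <<'E'
from h import *
t=np.array([.4925,-.237,.144])-.021*cz
print("pre",t+.06*cz);need(t+.06*cz,RG);need(t,RG);print(cz)
E
```

```text
pre [ 0.49   -0.2575  0.1771]
d [ 0.0106  0.0259 -0.0814] rv [0.0292 0.0069 0.0193] n 1.4 q [-0.8751  0.6262  0.4457  1.7586  0.391  -0.8125] F [-1.5054 -5.8433 -5.1453] w 0.0853 t 2.625
d [ 0.0144  0.0575 -0.1323] rv [0.0292 0.0069 0.0193] n 2.3 q [-0.8751  0.6262  0.4457  1.7586  0.391  -0.8125] F [-1.5054 -5.8433 -5.1453] w 0.0853 t 2.625
[-0.0634 -0.5261  0.848 ]
```

Request:
send_rows --deltas '[{"dx":0.003,"dy":0.006,"dz":-0.02,"rx":0.007,"ry":0.002,"rz":0.005,"fingers":-1},{"dx":0.003,"dy":0.006,"dz":-0.02,"rx":0.007,"ry":0.002,"rz":0.005,"fingers":-1},{"dx":0.003,"dy":0.007,"dz":-0.02,"rx":0.007,"ry":0.002,"rz":0.005,"fingers":-1},{"dx":0.002,"dy":0.007,"dz":-0.02,"rx":0.007,"ry":0.002,"rz":0.005,"fingers":-1},{"dx":0,"dy":0,"dz":0,"rx":0,"ry":0,"rz":0,"fingers":-1},{"dx":0,"dy":0,"dz":0,"rx":0,"ry":0,"rz":0,"fingers":-1}]'

```text
time_s: 3.38
tool_pos: [0.4901, -0.261, 0.1715]
orientation: [-3.134, -0.561, 1.443]
contact_force: [0.1, -0.3, -0.3]
gripper_width: 0.0855
```

```bash
python3 - <<'E'
from h import *
t=np.array([.4925,-.237,.144])-.021*cz
need(t+.06*cz,RG);need(t,RG)
E
```

```text
d [-0.      0.0035  0.0056] rv [-0.0031 -0.006   0.0042] n 0.1 q [-0.8416  0.6631  0.2699  1.5733  0.4085 -0.7986] F [ 0.0516 -0.2913 -0.3004] w 0.0855 t 3.375
d [ 0.0038  0.0351 -0.0453] rv [-0.0031 -0.006   0.0042] n 0.9 q [-0.8416  0.6631  0.2699  1.5733  0.4085 -0.7986] F [ 0.0516 -0.2913 -0.3004] w 0.0855 t 3.375
```

Request:
send_rows --deltas '[{"dx":0.0,"dy":0.005,"dz":0.003,"rx":-0.003,"ry":-0.006,"rz":0.004,"fingers":-1},{"dx":0.001,"dy":0.008,"dz":-0.012,"rx":0,"ry":0,"rz":0,"fingers":-1},{"dx":0.001,"dy":0.008,"dz":-0.012,"rx":0,"ry":0,"rz":0,"fingers":-1},{"dx":0.001,"dy":0.007,"dz":-0.012,"rx":0,"ry":0,"rz":0,"fingers":-1},{"dx":0.001,"dy":0.007,"dz":-0.012,"rx":0,"ry":0,"rz":0,"fingers":-1},{"dx":0,"dy":0,"dz":0,"rx":0,"ry":0,"rz":0,"fingers":-1}]'

```text
time_s: 4.12
tool_pos: [0.4961, -0.2269, 0.1306]
orientation: [3.131, -0.551, 1.456]
contact_force: [0.0, 0.3, 0.7]
gripper_width: 0.0856
```

```bash
python3 - <<'E'
from h import *
t=np.array([.4925,-.237,.144])-.021*cz
d,_=need(t,RG);print("in tool axes",RG.T@d)
E
python3 w.py pics/w3.png
```

```text
d [-0.0023  0.0009 -0.0044] rv [0.0081 0.0085 0.0007] n 0.1 q [-0.7979  0.6285  0.1081  1.4119  0.4261 -0.7589] F [0.0155 0.3376 0.7458] w 0.0856 t 4.125
in tool axes [-0.0018 -0.0024  0.0041]
[ 0.4961 -0.2269  0.1306] [ 3.1306 -0.5515  1.4559]
d [-0.0109 -0.0625  0.0948] rv [0.0081 0.0085 0.0007] n 1.8 q [-0.7979  0.6285  0.1081  1.4119  0.4261 -0.7589] F [0.0155 0.3376 0.7458] w 0.0856 t 4.125
blue [ 232  159   44  151 5800] [([268, 159], [0.4462, -0.2251], [0.4502, -0.2175]), ([275, 172], [0.4539, -0.2215], [0.4587, -0.2136]), ([272, 304], [0.5356, -0.2309], [0.5488, -0.2239]), ([243, 309], [0.5277, -0.2501], [0.5401, -0.2451]), ([232, 170], [0.4467, -0.2453], [0.4507, -0.2399]), ([236, 160], [0.4425, -0.2427], [0.4462, -0.2369])]
orange [ 226    0   53  129 6357] [([277, 0], [0.3788, -0.2139], [0.3758, -0.2052]), ([276, 122], [0.4291, -0.2187], [0.4314, -0.2105]), ([271, 128], [0.4315, -0.2219], [0.4339, -0.214]), ([236, 128], [0.4282, -0.2406], [0.4303, -0.2347]), ([230, 122], [0.4251, -0.2432], [0.4269, -0.2375]), ([226, 0], [0.3795, -0.2382], [0.3766, -0.232])]
orange [474 127  20  27 276] [([480, 127], [0.47, 0.0045], [0.4765, 0.0358]), ([493, 150], [0.4999, 0.0444], [0.5094, 0.0797]), ([481, 152], [0.496, 0.0174], [0.5052, 0.0499]), ([474, 134], [0.4747, -0.0048], [0.4816, 0.0255])]
```

View pics/w3.png

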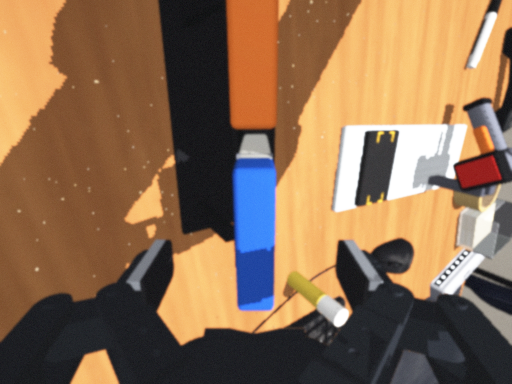

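Request:
send_rows --deltas '[{"dx":-0.002,"dy":0.001,"dz":-0.004,"rx":0.008,"ry":0.008,"rz":0,"fingers":0},{"dx":0,"dy":0,"dz":0,"rx":0,"ry":0,"rz":0,"fingers":0.3},{"dx":0,"dy":0,"dz":0,"rx":0,"ry":0,"rz":0,"fingers":1},{"dx":0,"dy":0,"dz":0,"rx":0,"ry":0,"rz":0,"fingers":1},{"dx":0,"dy":0,"dz":0,"rx":0,"ry":0,"rz":0,"fingers":1},{"dx":0,"dy":0,"dz":0,"rx":0,"ry":0,"rz":0,"fingers":1},{"dx":0,"dy":0,"dz":0,"rx":0,"ry":0,"rz":0,"fingers":1}]' --force 40

```text
time_s: 5.05
tool_pos: [0.495, -0.2276, 0.1284]
orientation: [3.138, -0.557, 1.451]
contact_force: [-0.3, -0.1, 0.1]
gripper_width: 0.0208
```

```bash
python3 - <<'E'
from h import *
t=np.array([.4925,-.237,.144])-.021*cz
d,_=need(t,RG);print("in tool axes",RG.T@d, cur()[0])
E
```

```text
d [-0.0012  0.0017 -0.0022] rv [0.0019 0.0031 0.0017] n 0.0 q [-0.8004  0.6367  0.1131  1.4177  0.426  -0.7607] F [-0.341  -0.1263  0.0769] w 0.0208 t 5.05
in tool axes [ 0.0001 -0.0014  0.0027] [ 0.495  -0.2276  0.1284]
```

Request:
send_rows --deltas '[{"dx":-0.0005,"dy":-0.0045,"dz":0.007,"rx":0,"ry":0,"rz":0,"fingers":1},{"dx":-0.001,"dy":-0.009,"dz":0.0145,"rx":0,"ry":0,"rz":0,"fingers":1},{"dx":-0.001,"dy":-0.009,"dz":0.0145,"rx":0,"ry":0,"rz":0,"fingers":1},{"dx":-0.001,"dy":-0.009,"dz":0.0145,"rx":0,"ry":0,"rz":0,"fingers":1},{"dx":-0.001,"dy":-0.009,"dz":0.0145,"rx":0,"ry":0,"rz":0,"fingers":1},{"dx":-0.001,"dy":-0.009,"dz":0.0145,"rx":0,"ry":0,"rz":0,"fingers":1},{"dx":-0.001,"dy":-0.009,"dz":0.0145,"rx":0,"ry":0,"rz":0,"fingers":1},{"dx":0,"dy":0,"dz":0,"rx":0,"ry":0,"rz":0,"fingers":1}]'

```text
time_s: 6.05
tool_pos: [0.4867, -0.2912, 0.2255]
orientation: [3.14, -0.552, 1.45]
contact_force: [0.0, 0.7, -1.3]
gripper_width: 0.0206
```

```bash
cat >> h.py <<'E'
sx=np.array([np.cos(YS),np.sin(YS),0]);sy=np.array([-sx[1],sx[0],0]);RP=frame([0,0,-1],sy)
E
python3 - <<'E'
from h import *
print(cur()[0],cur()[2]["orientation"]);need([.551,.0505,.19],RP);need([.551,.0505,.132],RP)
im={n:arm.camera(n)[:,:,::-1] for n in("scene","side")}
for n in im: cv2.imwrite(f"pics/{n}1.png",im[n])
cv2.imwrite("pics/m1.png",np.hstack([cv2.resize(im["scene"][150:350,180:380],(400,400)),cv2.resize(im["side"][150:350,170:370],(400,400))]))
E
```

```text
[ 0.4867 -0.2912  0.2255] [ 3.1405 -0.5518  1.4497]
d [ 0.0643  0.3417 -0.0355] rv [-0.546   0.0798 -0.0425] n 5.6 q [-0.875   0.6842  0.4513  1.7358  0.393  -0.8338] F [ 0.0411  0.6726 -1.2845] w 0.0206 t 6.05
d [ 0.0643  0.3417 -0.0935] rv [-0.546   0.0798 -0.0425] n 5.8 q [-0.875   0.6842  0.4513  1.7358  0.393  -0.8338] F [ 0.0411  0.6726 -1.2845] w 0.0206 t 6.05
```

View pics/m1.png

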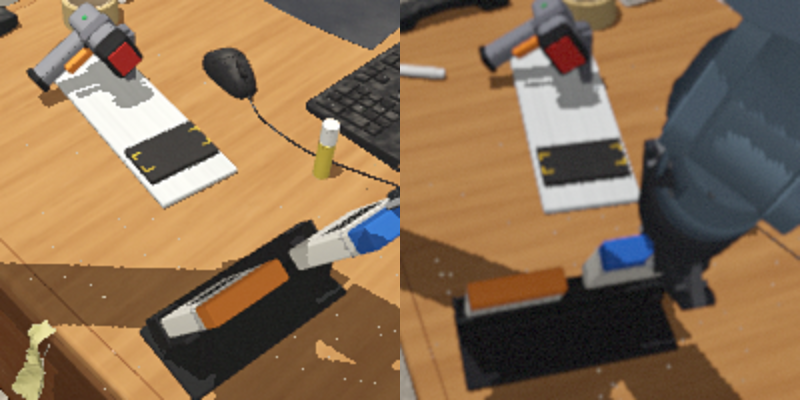

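Request:
send_rows --deltas '[{"dx":0.004,"dy":0.02,"dz":0.015,"rx":-0.03,"ry":0.005,"rz":-0.003,"fingers":1},{"dx":0.007,"dy":0.037,"dz":0.01,"rx":-0.06,"ry":0.009,"rz":-0.005,"fingers":1},{"dx":0.008,"dy":0.043,"dz":0.0,"rx":-0.07,"ry":0.01,"rz":-0.005,"fingers":1},{"dx":0.008,"dy":0.043,"dz":0.0,"rx":-0.07,"ry":0.01,"rz":-0.005,"fingers":1},{"dx":0.008,"dy":0.043,"dz":0.0,"rx":-0.07,"ry":0.01,"rz":-0.005,"fingers":1},{"dx":0.008,"dy":0.043,"dz":0.0,"rx":-0.07,"ry":0.01,"rz":-0.005,"fingers":1},{"dx":0.008,"dy":0.043,"dz":-0.01,"rx":-0.07,"ry":0.01,"rz":-0.005,"fingers":1},{"dx":0.007,"dy":0.037,"dz":-0.01,"rx":-0.06,"ry":0.009,"rz":-0.005,"fingers":1},{"dx":0.003,"dy":0.02,"dz":-0.01,"rx":-0.03,"ry":0.005,"rz":-0.002,"fingers":1},{"dx":0,"dy":0,"dz":0,"rx":0,"ry":0,"rz":0,"fingers":1},{"dx":0,"dy":0,"dz":0,"rx":0,"ry":0,"rz":0,"fingers":1}]'

```text
time_s: 7.52
tool_pos: [0.5394, 0.0545, 0.209]
orientation: [-3.129, -0.008, 1.406]
contact_force: [-0.3, -0.1, -1.7]
gripper_width: 0.0204
```

```bash
python3 - <<'E'
from h import *
print(cur()[0],cur()[2]["orientation"]);need([.551,.0505,.132],RP)
E
```

```text
[0.5394 0.0545 0.209 ] [-3.1295 -0.0083  1.4063]
d [ 0.0116 -0.004  -0.077 ] rv [-0.0102 -0.0106 -0.0005] n 1.2 q [-0.0223  0.3221 -0.0249  1.2346  0.0099  0.1421] F [-0.283  -0.0833 -1.6636] w 0.0204 t 7.525
```

Correct xy and orientation, lower to ~25 mm above the pad, then look from wrist and fixed cameras.

Request:
send_rows --deltas '[{"dx":0.004,"dy":-0.001,"dz":-0.013,"rx":-0.004,"ry":-0.004,"rz":0,"fingers":1},{"dx":0.004,"dy":-0.001,"dz":-0.015,"rx":-0.003,"ry":-0.003,"rz":0,"fingers":1},{"dx":0.004,"dy":-0.002,"dz":-0.015,"rx":-0.003,"ry":-0.003,"rz":0,"fingers":1},{"dx":0,"dy":0,"dz":-0.009,"rx":0,"ry":0,"rz":0,"fingers":1},{"dx":0,"dy":0,"dz":0,"rx":0,"ry":0,"rz":0,"fingers":1}]'

```text
time_s: 8.15
tool_pos: [0.5517, 0.045, 0.1533]
orientation: [-3.141, 0.001, 1.398]
contact_force: [0.0, 0.9, -0.8]
gripper_width: 0.0202
```

```bash
python3 - <<'E'
from h import *
print(cur()[0],cur()[2]["orientation"]);need([.551,.0505,.132],RP)
im={n:arm.camera(n)[:,:,::-1] for n in("scene","side","wrist")}
for n in im: cv2.imwrite(f"pics/{n}2.png",im[n])
c=lambda i,x,y:cv2.resize(i[y:y+100,x:x+130],(400,308),interpolation=2)
cv2.imwrite("pics/m2.png",np.vstack([np.hstack([c(im["scene"],205,150),c(im["side"],195,150)]),np.hstack([cv2.resize(im["wrist"],(400,292))]*2)]))
E
```

```text
[0.5517 0.045  0.1533] [-3.1413  0.0005  1.3978]
d [-0.0007  0.0055 -0.0213] rv [ 0.0005 -0.0004  0.008 ] n 0.4 q [-0.033   0.361  -0.1152  1.0951 -0.0005  0.14  ] F [ 0.0326  0.9124 -0.8444] w 0.0202 t 8.15
```

View pics/m2.png

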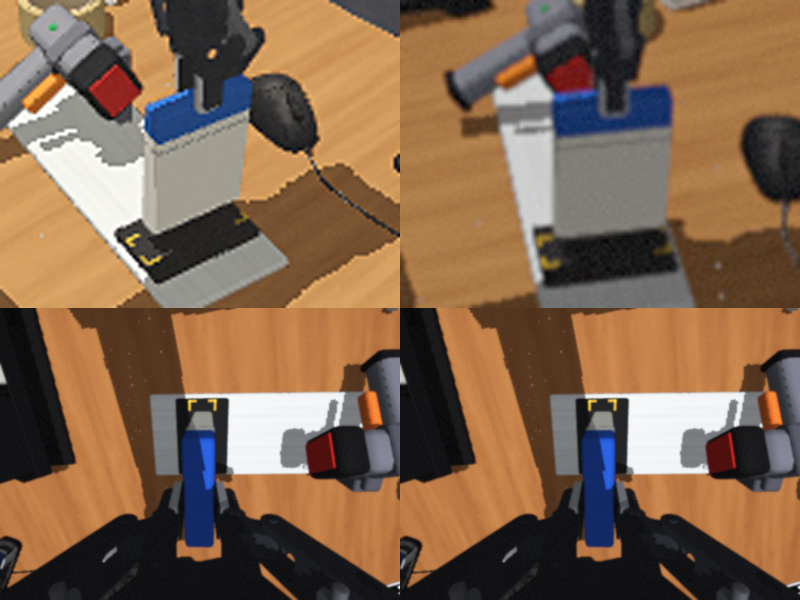

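```bash
python3 - <<'E'
from h import *
L,e=tri([ray(P["scene"],(252.8,224.1)),ray(P["side"],(245.4,226.7))]);R,f=tri([ray(P["scene"],(283,216)),ray(P["side"],(282.1,224.7))])
print(L,R,e[0],f[0],"len",np.linalg.norm(L-R),"yaw",np.arctan2(*(R-L)[1::-1]),"ctr",(L+R)/2+.011*sy)
need([.551,.0505,.132],RP)
# trigger / grip from the wrist view
im=cv2.imread("pics/wrist2.png");p=arm.camera_params("wrist");print(mask(im,(8,180,100),(16,255,255)).sum()/255)
for s_,c_,l in blobs(mask(im,(8,180,100),(16,255,255)),100):
    print(s_,c_,[plane(p,c_,z)[:2] for z in(.068,.076)])
E
```

```text
[0.5139 0.0604 0.0329] [0.6003 0.0339 0.0312] 0.0017870491303366937 0.0019120170052464205 len 0.09041927480712346 yaw -0.298057122914047 ctr [0.5589 0.058  0.032 ]
d [-0.0018  0.0051 -0.0228] rv [0.0005 0.0023 0.0072] n 0.4 q [-0.0321  0.3599 -0.1129  1.0957 -0.0005  0.1401] F [ 0.1711  0.5683 -2.641 ] w 0.0203 t 8.3
858.0
[465 109  24  49 857] [476.0058 134.1097] [array([0.5368, 0.2399]), array([0.5348, 0.2339])]
```

```bash
python3 - <<'E'
from h import *
p0=cur()[0]-.0108*sy
for n,uv in(("scene",(252.8,224.1)),("scene",(283,216)),("side",(245.4,226.7)),("side",(282.1,224.7)),("scene",(205+147/3.077,150+140/3.077)),("scene",(205+252/3.077,150+108/3.077)),("side",(195+153/3.077,150+132/3.077)),("side",(195+271/3.077,150+130/3.077))):
    c_,d=ray(P[n],uv);X=c_+d*((p0-c_)@sy)/(d@sy);print(n,uv,X,"along",(X-p0)@sx)
E
```

```text
scene (252.8, 224.1) [0.4989 0.0434 0.0578] along -0.05282738579911691
scene (283, 216) [0.5935 0.0277 0.0372] along 0.04309528408509945
side (245.4, 226.7) [0.5074 0.042  0.0479] along -0.044188999981425135
side (282.1, 224.7) [0.5978 0.027  0.0401] along 0.04742510971609841
scene (252.77380565485862, 195.4988625284368) [0.4994 0.0433 0.1529] along -0.05231240571808889
scene (286.8979525511862, 185.09912252193695) [0.5994 0.0267 0.1409] along 0.049045702156230754
side (244.72375690607734, 192.89892752681183) [0.5076 0.042  0.1516] along -0.04399787915495066
side (283.0727981800455, 192.24894377640558) [0.597  0.0271 0.1411] along 0.046631855442211184
```

```bash
python3 - <<'E'
from h import *
c0=cur()[0];yw=arm.sense()["orientation"][2]-np.pi/2
for yy in(yw,yw-.13):
  u=np.array([np.cos(yy),np.sin(yy),0]);v=np.array([-u[1],u[0],0])
  for n in P:
    print(round(yy,3),n,[(k,proj(P[n],c0+a*.045*u-.011*v+np.array([0,0,b])).round(1).tolist()) for k,a,b in(("BL",-1,-.112),("BR",1,-.112),("TL",-1,.018),("TR",1,.018))])
for n in P:
    im=cv2.imread(f"pics/{n}2.png")
    s_,c_,l=max(blobs(mask(im,(105,150,60),(120,255,255)),80),key=lambda b:b[0][4]);h=cv2.findContours(l,0,2)[0][0]
    print(n,s_,cv2.approxPolyDP(cv2.convexHull(h),2.5,True).reshape(-1,2).tolist())
    hsv=cv2.cvtColor(im,cv2.COLOR_BGR2HSV);y0,x0=s_[1],s_[0]
    m=((hsv[...,1]<60)&(hsv[...,2]>75)&(hsv[...,2]<215)).astype(np.uint8)*255
    m[:,:x0-4]=0;m[:,x0+s_[2]+4:]=0;m[:y0]=0;m=cv2.morphologyEx(m,cv2.MORPH_OPEN,np.ones((5,5)))
    s2,c2,l2=max(blobs(m,80),key=lambda b:b[0][4]);h=cv2.findContours(l2,0,2)[0][0];print(" body",s2,cv2.approxPolyDP(cv2.convexHull(h),2.5,True).reshape(-1,2).tolist())
E
```

```text
-0.172 scene [('BL', [255.3, 227.1]), ('BR', [283.8, 214.4]), ('TL', [255.3, 188.0]), ('TR', [286.4, 175.6])]
-0.172 side [('BL', [245.1, 228.3]), ('BR', [281.2, 224.2]), ('TL', [244.1, 185.6]), ('TR', [282.8, 181.5])]
-0.302 scene [('BL', [253.8, 225.9]), ('BR', [284.5, 215.8]), ('TL', [253.6, 186.8]), ('TR', [287.2, 177.0])]
-0.302 side [('BL', [244.3, 226.8]), ('BR', [281.0, 225.8]), ('TL', [243.2, 184.1]), ('TR', [282.6, 183.1])]
scene [252 174  35  23 350] [[286, 177], [284, 185], [257, 196], [252, 191], [253, 184], [282, 174]]
 body [248 187  37  38 961] [[284, 187], [282, 213], [253, 224], [248, 193]]
side [245 179  38  15 362] [[281, 179], [279, 190], [246, 193], [245, 181]]
 body [ 241  191   42   36 1336] [[282, 191], [279, 223], [255, 226], [241, 223], [241, 193]]
```

Request:
send_rows --deltas '[{"dx":-0.001,"dy":0.0025,"dz":-0.006,"rx":0,"ry":0.001,"rz":0.004,"fingers":1},{"dx":0,"dy":0.0025,"dz":-0.006,"rx":0,"ry":0.001,"rz":0.003,"fingers":1},{"dx":0,"dy":0,"dz":-0.003,"rx":0,"ry":0,"rz":0,"fingers":1},{"dx":0,"dy":0,"dz":0,"rx":0,"ry":0,"rz":0,"fingers":1}]'

```text
time_s: 8.8
tool_pos: [0.5524, 0.0511, 0.1398]
orientation: [3.139, 0.0, 1.407]
contact_force: [0.2, 1.2, -1.0]
gripper_width: 0.0203
```

```bash
python3 - <<'E'
from h import *
print(cur()[0]);need([.551,.0505,.132],RP)
E
```

```text
[0.5524 0.0511 0.1398]
d [-0.0014 -0.0006 -0.0078] rv [ 0.0004  0.0022 -0.001 ] n 0.1 q [-0.0218  0.3691 -0.1394  1.0601 -0.0004  0.1422] F [ 0.1973  1.1799 -1.0279] w 0.0203 t 8.8
```

Request:
send_rows --deltas '[{"dx":-0.001,"dy":0,"dz":-0.003,"rx":0,"ry":0.001,"rz":0,"fingers":1},{"dx":0,"dy":0,"dz":-0.002,"rx":0,"ry":0,"rz":0,"fingers":1},{"dx":0,"dy":0,"dz":0,"rx":0,"ry":0,"rz":0,"fingers":1}]'

```text
time_s: 9.18
tool_pos: [0.5515, 0.0511, 0.1346]
orientation: [3.14, 0.0, 1.407]
contact_force: [0.1, 0.4, -2.2]
gripper_width: 0.0204
```

Request:
send_rows --deltas '[{"dx":0,"dy":0,"dz":-0.0015,"rx":0,"ry":0,"rz":0,"fingers":1},{"dx":0,"dy":0,"dz":0,"rx":0,"ry":0,"rz":0,"fingers":1}]'

```text
time_s: 9.43
tool_pos: [0.5516, 0.0511, 0.1332]
orientation: [3.14, 0.0, 1.407]
contact_force: [-0.5, -0.1, -0.3]
gripper_width: 0.0204
```

Request:
send_rows --deltas '[{"dx":0,"dy":0,"dz":-0.0015,"rx":0,"ry":0,"rz":0,"fingers":1},{"dx":0,"dy":0,"dz":0,"rx":0,"ry":0,"rz":0,"fingers":1}]'

```text
time_s: 9.68
tool_pos: [0.5521, 0.0513, 0.1333]
orientation: [3.138, -0.0, 1.407]
contact_force: [-0.1, 0.0, -2.2]
gripper_width: 0.0207
```

Request:
send_rows --deltas '[{"dx":0,"dy":0,"dz":-0.0015,"rx":0,"ry":0,"rz":0,"fingers":1},{"dx":0,"dy":0,"dz":0,"rx":0,"ry":0,"rz":0,"fingers":1}]'

```text
time_s: 9.93
tool_pos: [0.5525, 0.0514, 0.133]
orientation: [3.136, -0.001, 1.407]
contact_force: [-0.1, -0.5, -1.2]
gripper_width: 0.0205
```

Request:
send_rows --deltas '[{"dx":0,"dy":0,"dz":-0.0015,"rx":0,"ry":0,"rz":0,"fingers":1},{"dx":0,"dy":0,"dz":0,"rx":0,"ry":0,"rz":0,"fingers":1}]'

```text
time_s: 10.18
tool_pos: [0.5529, 0.0515, 0.133]
orientation: [3.135, -0.001, 1.407]
contact_force: [-0.1, 0.0, -1.0]
gripper_width: 0.0203
```

Request:
send_rows --deltas '[{"dx":0,"dy":0,"dz":0,"rx":0,"ry":0,"rz":0,"fingers":0.3},{"dx":0,"dy":0,"dz":0,"rx":0,"ry":0,"rz":0,"fingers":0.1},{"dx":0,"dy":0,"dz":0,"rx":0,"ry":0,"rz":0,"fingers":-0.2},{"dx":0,"dy":0,"dz":0,"rx":0,"ry":0,"rz":0,"fingers":-0.2},{"dx":0,"dy":0,"dz":0,"rx":0,"ry":0,"rz":0,"fingers":-0.2}]'

```text
time_s: 10.8
tool_pos: [0.5532, 0.0515, 0.1321]
orientation: [3.135, -0.001, 1.407]
contact_force: [-0.1, 0.5, 0.3]
gripper_width: 0.0512
```

```bash
cat > chk.py <<'E'
import sys
from h import *
k=sys.argv[1]
for n in P:
    im=arm.camera(n)[:,:,::-1].copy();cv2.imwrite(f"pics/{n}{k}.png",im)
    s_,c_,l=max(blobs(mask(im,(105,150,60),(120,255,255)),40),key=lambda b:b[0][4]);print(n,"blue",s_,c_)
    u,v=sx,sy
    print("  pred",[proj(P[n],np.array([.552,.0505,.02])+a*.045*u+b*.011*v+np.array([0,0,h])).round(1).tolist() for a,b,h in((-1,-1,0),(1,-1,0),(-1,-1,.13),(1,-1,.13),(-1,1,.13),(1,1,.13))])
print(cur()[0],cur()[2]["contact_force"])
E
python3 chk.py 3
```

```text
scene blue [250 181  20  20 261] [259.9387 190.8352]
  pred [[253.9, 232.4], [281.8, 219.6], [253.7, 194.5], [284.2, 182.0], [248.9, 189.6], [279.0, 177.5]]
side blue [244 183  16  15 191] [251.5079 190.356 ]
  pred [[244.3, 234.0], [279.9, 229.7], [243.3, 192.4], [281.4, 188.2], [241.9, 186.8], [279.4, 182.7]]
[0.5532 0.0515 0.1322] [-0.3716 -0.3875  0.3461]
```

Request:
send_rows --deltas '[{"dx":0,"dy":0,"dz":0.008,"rx":0.003,"ry":0,"rz":0,"fingers":-0.3},{"dx":0,"dy":0,"dz":0.015,"rx":0.003,"ry":0,"rz":0,"fingers":-0.3},{"dx":0,"dy":0,"dz":0.025,"rx":0,"ry":0,"rz":0,"fingers":-0.3},{"dx":0,"dy":0,"dz":0.035,"rx":0,"ry":0,"rz":0,"fingers":-0.3},{"dx":0,"dy":0,"dz":0.04,"rx":0,"ry":0,"rz":0,"fingers":-0.3},{"dx":0,"dy":0.03,"dz":0.02,"rx":0,"ry":0,"rz":0,"fingers":-0.5},{"dx":0,"dy":0.05,"dz":0.0,"rx":0,"ry":0,"rz":0,"fingers":-0.5},{"dx":0,"dy":0.05,"dz":0.0,"rx":0,"ry":0,"rz":0,"fingers":-0.7},{"dx":0,"dy":0.04,"dz":0.0,"rx":0,"ry":0,"rz":0,"fingers":-1},{"dx":0,"dy":0.02,"dz":0.0,"rx":0,"ry":0,"rz":0,"fingers":-1},{"dx":0,"dy":0,"dz":0,"rx":0,"ry":0,"rz":0,"fingers":-1}]'

```text
time_s: 12.28
tool_pos: [0.5545, 0.2456, 0.2927]
orientation: [3.122, -0.013, 1.403]
contact_force: [0.4, -0.4, 0.1]
gripper_width: 0.0856
```

```bash
python3 chk.py 4; python3 - <<'E'
from h import *
print(cur()[0])
p=arm.camera_params("wrist");w=arm.camera("wrist")[:,:,::-1].copy();cv2.imwrite("pics/wrist4.png",w)
np.savez("pics/w4.npz",K=p["camera_matrix"],R=p["R"],t=p["t"])
a=cv2.imread("pics/side4.png")[150:250,195:295];b=cv2.imread("pics/scene4.png")[150:250,205:305]
cv2.imwrite("pics/m4.png",np.hstack([cv2.resize(w,(512,384)),np.vstack([cv2.resize(x,(192,192),interpolation=2) for x in(a,b)])]))
for nm,lo,hi in(("or",(8,180,90),(16,255,255)),("red",(0,150,60),(5,255,255)),("yel",(20,120,110),(32,255,255)),("blue",(105,150,60),(120,255,255))):
    for s_,c_,l in blobs(mask(w,lo,hi),20):print(nm,s_,c_.round(1),plane(p,c_,.02)[:2],plane(p,c_,.075)[:2],plane(p,c_,.15)[:2])
E
```

```text
scene blue [250 177  34  24 430] [266.1209 188.4953]
  pred [[253.9, 232.4], [281.8, 219.6], [253.7, 194.5], [284.2, 182.0], [248.9, 189.6], [279.0, 177.5]]
side blue [244 182  38  16 457] [261.8796 189.407 ]
  pred [[244.3, 234.0], [279.9, 229.7], [243.3, 192.4], [281.4, 188.2], [241.9, 186.8], [279.4, 182.7]]
[0.5547 0.244  0.2926] [-0.0933  0.4359 -0.2533]
[0.5547 0.244  0.2926]
or [240 130   6  24 126] [242.3 142. ] [0.5419 0.2309] [0.5332 0.234 ] [0.5214 0.2383]
yel [111 132   9  11  54] [114.  135.7] [0.4997 0.043 ] [0.4965 0.0704] [0.492  0.1077]
yel [ 49 243  30  26 310] [ 64.  254.2] [ 0.6797 -0.108 ] [ 0.6532 -0.0611] [0.6172 0.0027]
blue [  71  156   43   78 2164] [ 92.8 193.4] [ 0.582  -0.0203] [0.5681 0.0153] [0.5492 0.0637]
```

View pics/m4.png

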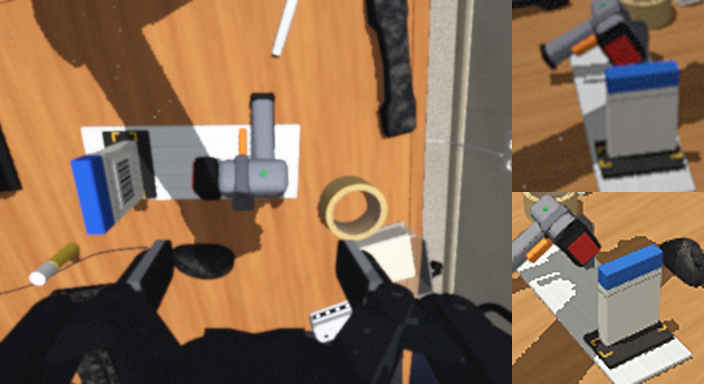

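```bash
python3 - <<'E'
from h import *
z=np.load("pics/w4.npz");p=dict(camera_matrix=z["K"],R=z["R"],t=z["t"])
o=np.array([.551,.0505,0])
def st(X):return np.array([(X-o)@sx,(X-o)@sy,X[2]])
w=cv2.imread("pics/wrist4.png");hsv=cv2.cvtColor(w,cv2.COLOR_BGR2HSV)
m=mask(w,(8,180,90),(16,255,255));ys,xs=np.where(m[100:180,225:260]);ys+=100;xs+=225
for r in range(130,155,4):print("or row",r,xs[ys==r].min(),xs[ys==r].max(),st(plane(p,(xs[ys==r].min(),r),.072)))
# grip outline by rows
g=cv2.cvtColor(w,cv2.COLOR_BGR2GRAY)
for r in(96,108,118,128,138,148):print(r,hsv[r,244:282:1,1].tolist())
for uv,zz in(((262,94),.045),((250,110),.055),((275,110),.055),((251,130),.068),((275,130),.068),((252,148),.078),((275,148),.078),((206,178),.095),((286,178),.095)):print(uv,st(plane(p,uv,zz)))
E
```

```text
or row 130 241 244 [-0.0629  0.1766  0.072 ]
or row 134 240 245 [-0.0577  0.1752  0.072 ]
or row 138 240 245 [-0.0525  0.1751  0.072 ]
or row 142 240 244 [-0.0471  0.1749  0.072 ]
or row 146 240 245 [-0.0418  0.1748  0.072 ]
or row 150 240 244 [-0.0364  0.1747  0.072 ]Traceback (most recent call last):
  File "<stdin>", line 7, in <module>
    return umr_minimum(a, axis, None, out, keepdims, initial, where)
ValueError: zero-size array to reduction operation minimum which has no identity
```

```bash
python3 - <<'E'
from h import *
z=np.load("pics/w4.npz");p=dict(camera_matrix=z["K"],R=z["R"],t=z["t"])
o=np.array([.551,.0505,0])
def st(X):return np.array([(X-o)@sx,(X-o)@sy,X[2]])
w=cv2.imread("pics/wrist4.png");hsv=cv2.cvtColor(w,cv2.COLOR_BGR2HSV)
for r in(96,112,122,130,138):
    k=np.where((hsv[r,246:285,1]<90))[0]+246
    k=k[np.abs(k-262)<16]
    zz=.068+(r-130)*.0008
    a,b=k.min(),k.max()+1;print(r,a,b,zz,st(plane(p,(a,r),zz)),st(plane(p,(b,r),zz)))
for uv,zz in(((262,94),.045),((206,178),.095),((286,178),.095)):print(uv,st(plane(p,uv,zz)))
E
```

```text
96 252 274 0.0408 [-0.1051  0.1916  0.0408] [-0.1049  0.2218  0.0408]
112 251 274 0.0536 [-0.0846  0.19    0.0536] [-0.0844  0.2212  0.0536]
122 251 274 0.0616 [-0.0721  0.1899  0.0616] [-0.0719  0.2207  0.0616]
130 247 278 0.068 [-0.0624  0.1844  0.068 ] [-0.0621  0.2257  0.068 ]
138 247 278 0.07440000000000001 [-0.0528  0.1844  0.0744] [-0.0524  0.2254  0.0744]
(262, 94) [-0.1076  0.2052  0.045 ]
(206, 178) [-0.0043  0.1305  0.095 ]
(286, 178) [-0.0034  0.235   0.095 ]
```

```bash
cat >> h.py <<'E'
zt=.5*sx+np.array([0,0,-.8660]);RT=frame(zt,sy)
GT=np.array([.551,.0505,.068])-.047*sx+.203*sy-.003*zt
E
python3 - <<'E'
from h import *
print(GT,zt,cur()[0]);need(GT-.12*zt,RT)
z=np.load("pics/w4.npz");p=dict(camera_matrix=z["K"],R=z["R"],t=z["t"]);print("tape",plane(p,(355,207),.048))
E
```

```text
[0.5365 0.2587 0.0706] [ 0.4932 -0.0821 -0.866 ] [0.5547 0.2436 0.2925]
d [-0.0774  0.0249 -0.118 ] rv [-0.096  -0.4957  0.0025] n 2.7 q [0.3081 0.4218 0.3356 1.4623 0.002  0.4789] F [ 0.224  -0.8579  0.4516] w 0.0852 t 12.425
tape [0.666  0.3853 0.048 ]
```

Request:
send_rows --deltas '[{"dx":-0.02,"dy":0.006,"dz":-0.01,"rx":-0.02,"ry":-0.1,"rz":0,"fingers":-1},{"dx":-0.02,"dy":0.006,"dz":-0.02,"rx":-0.02,"ry":-0.1,"rz":0,"fingers":-1},{"dx":-0.02,"dy":0.006,"dz":-0.025,"rx":-0.02,"ry":-0.1,"rz":0,"fingers":-1},{"dx":-0.016,"dy":0.006,"dz":-0.025,"rx":-0.02,"ry":-0.1,"rz":0,"fingers":-1},{"dx":0,"dy":0,"dz":-0.02,"rx":-0.015,"ry":-0.09,"rz":0,"fingers":-1},{"dx":0,"dy":0,"dz":0,"rx":0,"ry":0,"rz":0,"fingers":-1},{"dx":0,"dy":0,"dz":0,"rx":0,"ry":0,"rz":0,"fingers":-1}]'

```text
time_s: 13.3
tool_pos: [0.4792, 0.2559, 0.1886]
orientation: [2.61, -0.002, 1.387]
contact_force: [0.2, -0.1, 0.0]
gripper_width: 0.0853
```

```bash
python3 - <<'E'
from h import *
need(GT-.08*zt,RT);d,_=need(GT,RT);print(RT.T@d)
E
```

```text
d [ 0.0178  0.0093 -0.0487] rv [-0.0001  0.0082  0.0192] n 0.8 q [ 0.5827  0.0284 -0.5907  0.5502 -0.3585  0.6936] F [ 0.1959 -0.103   0.049 ] w 0.0853 t 13.3
d [ 0.0573  0.0028 -0.118 ] rv [-0.0001  0.0082  0.0192] n 2.1 q [ 0.5827  0.0284 -0.5907  0.5502 -0.3585  0.6936] F [ 0.1959 -0.103   0.049 ] w 0.0853 t 13.3
[ 0.0121 -0.0105  0.1302]
```

Request:
send_rows --deltas '[{"dx":0.006,"dy":0.004,"dz":-0.012,"rx":0,"ry":0.004,"rz":0.01,"fingers":-1},{"dx":0.006,"dy":0.004,"dz":-0.014,"rx":0,"ry":0.004,"rz":0.01,"fingers":-1},{"dx":0.006,"dy":0.002,"dz":-0.014,"rx":0,"ry":0,"rz":0,"fingers":-1},{"dx":0,"dy":0,"dz":0,"rx":0,"ry":0,"rz":0,"fingers":-1},{"dx":0,"dy":0,"dz":0,"rx":0,"ry":0,"rz":0,"fingers":-1}]'

```text
time_s: 13.92
tool_pos: [0.507, 0.2685, 0.1516]
orientation: [2.613, -0.007, 1.403]
contact_force: [-0.7, 0.4, -0.1]
gripper_width: 0.0853
```

```bash
python3 - <<'E'
from h import *
d,_=need(GT,RT);print(RT.T@d)
z0=arm.camera_params("wrist");w=arm.camera("wrist")[:,:,::-1].copy();cv2.imwrite("pics/wrist5.png",w)
o=np.array([.551,.0505,0]);st=lambda X:np.array([(X-o)@sx,(X-o)@sy,X[2]])
m=mask(w,(8,180,90),(16,255,255))
for s_,c_,l in blobs(m,60):print("or",s_,c_,st(plane(z0,c_,.072)),st(plane(z0,(s_[0],c_[1]),.072)))
hsv=cv2.cvtColor(w,cv2.COLOR_BGR2HSV)
E
```

```text
d [ 0.0295 -0.0098 -0.081 ] rv [-0.0058  0.0064  0.0024] n 1.4 q [ 0.564   0.1147 -0.603   0.439  -0.3392  0.6613] F [-0.7491  0.4073 -0.0763] w 0.0853 t 13.925
[-0.0048 -0.014   0.0855]
or [214 154  16  50 457] [221.2232 179.0919] [-0.0434  0.1781  0.072 ] [-0.0435  0.1717  0.072 ]
```

Request:
send_rows --deltas '[{"dx":-0.007,"dy":-0.0015,"dz":-0.004,"rx":-0.005,"ry":0.005,"rz":0.002,"fingers":-1},{"dx":-0.005,"dy":-0.0015,"dz":-0.003,"rx":0,"ry":0,"rz":0,"fingers":-1},{"dx":0,"dy":0,"dz":0,"rx":0,"ry":0,"rz":0,"fingers":-1},{"dx":0,"dy":0,"dz":0,"rx":0,"ry":0,"rz":0,"fingers":-1}]'

```text
time_s: 14.48
tool_pos: [0.4938, 0.2656, 0.1452]
orientation: [2.616, -0.001, 1.406]
contact_force: [0.1, 0.5, 0.1]
gripper_width: 0.0853
```

```bash
python3 - <<'E'
from h import *
d,_=need(GT,RT);print(RT.T@d)
cv2.imwrite("pics/wrist6.png",arm.camera("wrist")[:,:,::-1])
E
```

```text
d [ 0.0427 -0.0069 -0.0746] rv [-0.0011  0.002  -0.0006] n 1.4 q [ 0.5746  0.1027 -0.6331  0.4294 -0.3436  0.6681] F [0.095  0.5084 0.1442] w 0.0853 t 14.475
[0.0003 0.0002 0.0862]
```

View pics/wrist6.png

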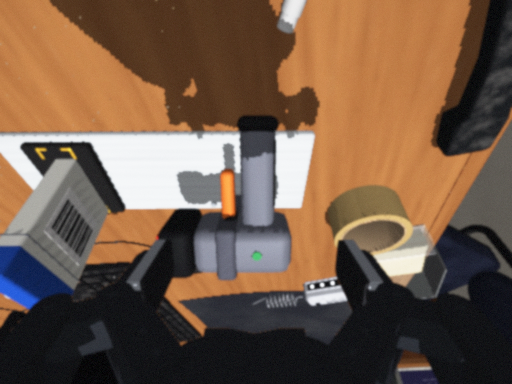

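Request:
send_rows --deltas '[{"dx":0.005,"dy":-0.001,"dz":-0.009,"rx":0,"ry":0,"rz":0,"fingers":-1},{"dx":0.007,"dy":-0.001,"dz":-0.012,"rx":0,"ry":0,"rz":0,"fingers":-1},{"dx":0.007,"dy":-0.001,"dz":-0.012,"rx":0,"ry":0,"rz":0,"fingers":-1},{"dx":0.007,"dy":-0.001,"dz":-0.012,"rx":0,"ry":0,"rz":0,"fingers":-1},{"dx":0,"dy":0,"dz":0,"rx":0,"ry":0,"rz":0,"fingers":-1}]'

```text
time_s: 15.15
tool_pos: [0.5219, 0.2612, 0.0974]
orientation: [2.616, -0.002, 1.406]
contact_force: [-0.5, 0.2, -0.6]
gripper_width: 0.0854
```

```bash
python3 - <<'E'
from h import *
d,_=need(GT,RT);print(RT.T@d)
E
```

```text
d [ 0.0146 -0.0025 -0.0268] rv [-0.0014  0.0025 -0.0001] n 0.5 q [ 0.5336  0.197  -0.6691  0.2855 -0.3274  0.6287] F [-0.507   0.1936 -0.5592] w 0.0854 t 15.15
[-0.0001 -0.0005  0.0306]
```

Request:
send_rows --deltas '[{"dx":0.005,"dy":-0.001,"dz":-0.009,"rx":-0.001,"ry":0.002,"rz":0,"fingers":-1},{"dx":0.005,"dy":-0.001,"dz":-0.009,"rx":0,"ry":0,"rz":0,"fingers":-1},{"dx":0.004,"dy":-0.001,"dz":-0.008,"rx":0,"ry":0,"rz":0,"fingers":-1},{"dx":0,"dy":0,"dz":0,"rx":0,"ry":0,"rz":0,"fingers":-1}]'

```text
time_s: 15.65
tool_pos: [0.5371, 0.2582, 0.07]
orientation: [2.617, -0.001, 1.406]
contact_force: [0.2, 0.8, 0.9]
gripper_width: 0.0856
```

```bash
python3 - <<'E'
from h import *
d,_=need(GT,RT);print(RT.T@d)
E
```

```text
d [-0.0006  0.0006  0.0006] rv [-0.0007  0.0009 -0.0001] n 0.0 q [ 0.5113  0.2552 -0.6819  0.2094 -0.3181  0.6074] F [0.1908 0.7544 0.8813] w 0.0856 t 15.65
[ 0.0004 -0.0003 -0.0009]
```

Request:
send_rows --deltas '[{"dx":0,"dy":0,"dz":0,"rx":0,"ry":0,"rz":0,"fingers":-0.4},{"dx":0,"dy":0,"dz":0,"rx":0,"ry":0,"rz":0,"fingers":-0.2},{"dx":0,"dy":0,"dz":0,"rx":0,"ry":0,"rz":0,"fingers":-0.05},{"dx":0,"dy":0,"dz":0,"rx":0,"ry":0,"rz":0,"fingers":0.05},{"dx":0,"dy":0,"dz":0,"rx":0,"ry":0,"rz":0,"fingers":0.3}]' --force 40

```text
time_s: 16.27
tool_pos: [0.5373, 0.2595, 0.0714]
orientation: [2.616, -0.003, 1.408]
contact_force: [-4.8, 1.3, 5.1]
gripper_width: 0.0299
```

Request:
send_rows --deltas '[{"dx":0,"dy":0,"dz":0,"rx":0,"ry":0,"rz":0,"fingers":1},{"dx":0,"dy":0,"dz":0,"rx":0,"ry":0,"rz":0,"fingers":1},{"dx":0,"dy":0,"dz":0,"rx":0,"ry":0,"rz":0,"fingers":1}]'

```text
time_s: 16.65
tool_pos: [0.5378, 0.2601, 0.0731]
orientation: [2.614, -0.004, 1.408]
contact_force: [-0.5, -0.5, 0.2]
gripper_width: 0.0002
```

```bash
python3 - <<'E'
from h import *
p=arm.camera_params("wrist");pos,r,stt=cur();d=np.array([.4938,.2656,.1452])-pos
q=dict(p);q["t"]=np.array(p["t"])-np.array(p["R"])@d
gx=.866*sx+np.array([0,0,.5]);gz=-zt;O=np.array([.551,.0505,.068])-.047*sx+.2055*sy
for k,X in(("O",O),("cap",O-.062*gx),("cap top",O-.062*gx+.015*gz),("head",O+.032*gx),("trigpad",O-.032*sy),("back",O+.0165*sy)):
    print(k,X,"then",proj(q,X),"now",proj(p,X))
print("tcp now",proj(p,pos),"tip",proj(p,pos+.025*r.as_matrix()[:,2]))
w=arm.camera("wrist")[:,:,::-1].copy();cv2.imwrite("pics/wrist7.png",w)
for n,im in(("wrist",w),)+tuple((n,arm.camera(n)[:,:,::-1].copy()) for n in P):
    cv2.imwrite(f"pics/{n}7.png",im)
    for nm,lo,hi in(("or",(8,180,90),(16,255,255)),("red",(0,150,60),(5,255,255)),("blue",(105,150,60),(120,255,255))):
        print(n,nm,[(s_.tolist(),c_.round(1).tolist()) for s_,c_,l in blobs(mask(im,lo,hi),15)])
w6=cv2.imread("pics/wrist6.png");print("w6 or",[(s_.tolist(),c_) for s_,c_,l in blobs(mask(w6,(8,180,90),(16,255,255)),15)])
E
```

```text
O [0.5384 0.2609 0.068 ] then [257.3021 187.6718] now [256.5567 225.5078]
cap [0.4854 0.2697 0.037 ] then [257.4943 117.9531] now [256.758  124.2064]
cap top [0.478 0.271 0.05 ] then [257.7991 119.2523] now [257.163  126.8755]
head [0.5657 0.2564 0.084 ] then [257.2136 219.7612] now [256.469  269.6539]
trigpad [0.5331 0.2294 0.068 ] then [222.2952 187.7509] now [205.3371 225.6552]
back [0.5411 0.2772 0.068 ] then [275.3368 187.6311] now [282.9332 225.4318]
tcp now [255.1266 231.9816] tip [255.0092 215.7602]
wrist or [([202, 199, 22, 71, 1297], [212.3, 234.1])]
wrist red [([103, 297, 4, 13, 36], [104.9, 303.3])]
wrist blue []
scene or [([213, 174, 13, 13, 65], [219.0, 180.1]), ([278, 279, 47, 35, 646], [300.7, 296.7])]
scene red [([234, 171, 17, 17, 159], [241.7, 179.0])]
scene blue [([250, 177, 33, 24, 423], [265.9, 188.4]), ([507, 253, 5, 10, 23], [509.6, 258.0])]
side or [([227, 169, 12, 10, 56], [232.7, 173.2]), ([204, 283, 50, 21, 635], [228.4, 293.3])]
side red [([243, 169, 19, 14, 158], [252.1, 176.2])]
side blue [([244, 183, 37, 15, 453], [261.8, 189.6]), ([383, 317, 5, 8, 16], [385.1, 321.0]), ([392, 325, 12, 7, 20], [397.2, 328.0]), ([404, 324, 43, 19, 118], [422.3, 334.1])]
w6 or [([221, 170, 15, 48, 449], array([227.7038, 194.1247]))]
```

```bash
python3 - <<'E'
from h import *
p=arm.camera_params("wrist");pos,r,stt=cur();print(stt["gripper_width"],pos,r.as_matrix()[:,2])
z=np.load("pics/w4.npz");p4=dict(camera_matrix=z["K"],R=z["R"],t=z["t"])
def sh(pp):
    q=dict(p);q["t"]=np.array(p["t"])-np.array(p["R"])@(np.array(pp)-pos);return q
p6=sh([.4938,.2656,.1452])
o=np.array([.551,.0505,0]);st=lambda X:np.array([(X-o)@sx,(X-o)@sy,X[2]])
obs={"w4":(p4,(242.3,142.)),"w6":(p6,(227.7,194.1)),"w7":(p,(212.3,234.1)),"scene":(P["scene"],(219,180.1)),"side":(P["side"],(232.7,173.2))}
for ks in(("w4","w7"),("w6","w7"),("w4","w6","w7"),("scene","side"),tuple(obs)):
    X,e=tri([ray(*obs[k]) for k in ks]);print(ks,X,st(X),np.round(e,4))
# camera centre in tool frame, fixed
for k in("w4","w6","w7"):print(k,ray(*obs[k])[0])
# dark/finger content: columns of value in wrist7 at some rows
w=cv2.imread("pics/wrist7.png");h=cv2.cvtColor(w,cv2.COLOR_BGR2HSV)
g=cv2.resize(h,(32,24),interpolation=3);print("V");print("\n".join(" ".join("%3d"%v for v in row) for row in g[8:,:,2]))
E
```

```text
0.0001267887884228656 [0.5377 0.2599 0.0729] [ 0.4971 -0.0782 -0.8641]
('w4', 'w7') [0.5335 0.2341 0.0742] [-0.0475  0.1782  0.0742] [0.0001 0.0001]
('w6', 'w7') [0.5395 0.2326 0.0704] [-0.0412  0.1777  0.0704] [0.0005 0.0005]
('w4', 'w6', 'w7') [0.5335 0.2343 0.075 ] [-0.0474  0.1785  0.075 ] [0.0004 0.0009 0.0006]
('scene', 'side') [0.5329 0.225  0.0785] [-0.0465  0.1692  0.0785] [0.0011 0.0011]
('w4', 'w6', 'w7', 'scene', 'side') [0.5358 0.2332 0.0726] [-0.045   0.1778  0.0726] [0.0022 0.0013 0.0002 0.0027 0.001 ]
w4 [0.4745 0.2553 0.4466]
w6 [0.3502 0.2882 0.2405]
w7 [0.3941 0.2826 0.1682]
V
185 179 179 188 185 184 180 182 183 177  91  91  89  93  22  17  17  19  87  96 154 202 199 196 191 193 195 194 195 197 191  95
173 206 233 234 234 234 235 235 235 229 129 126 133 127  81  67  67  77 129 127 195 203 198 194 191 194 196 197 198 199 176  42
 40  47 218 245 245 245 245 245 245 245 239 212 183 126 100  72  72  79 199 232 226 202 193 195 192 196 196 197 201 194 190 150
 83  37  70 237 245 245 245 245 245 245 245 246 246 148 129  72  72 103 246 246 212 203 193 196 193 197 199 199 1
[... 850 characters left out ...]
  21  21  24  23  21  47 124 185 221 233 235 205  72  52  23
 82  86  34  36  33  33  35  22  21  22  53  26  23  22  21  69  48  22  22  25  35  34  22  21  68 175 188 123  85  44  48  26
109 118  61  41  30  26  21  21  23  23  35  24  22  22  21  68  53  21  21  28  35  75  43  23  21  22  42  64  70  53  80  29
103 125 129  59  21  21  22  23  23  23  22  23  21  22  21  21  21  21  22  21  24  22  25  23  23  22  21  22  41  68  93  71
 37  22  21  20  24  38  35  28  26  35  23  20  20  20  21  21  22  21  20  20  20  24  37  27  28  39  39  23  20  24  67  92
 16  20  21  30  32  43  43  38  36  24  21  21  21  21  21  21  21  21  21  21  21  21  25  34  39  46  50  33  27  21  21  76
```

```bash
python3 - <<'E'
from h import *
w=cv2.imread("pics/wrist7.png");g=cv2.cvtColor(w,cv2.COLOR_BGR2GRAY)
s=" .:-=+*#%@"
sub=cv2.resize(g[180:340,150:350],(66,40),interpolation=3)
for r in range(40):print(180+4*r,"".join(s[min(9,v//20)] for v in sub[r]))
p=arm.camera_params("wrist");pos,r,_=cur();R=r.as_matrix()
for a in(.025,.006,-.02,-.048):print(a,[proj(p,pos+a*R[:,2]+b*R[:,1]).round(0).tolist() for b in(-.011,0,.011)])
for n in P:
    print(n,[proj(P[n],pos+a*R[:,2]).round(0).tolist() for a in(.025,-.05)])
im=cv2.imread("pics/scene7.png");sub=cv2.cvtColor(im[150:210,190:270],cv2.COLOR_BGR2GRAY)[::2]
for i,r_ in enumerate(sub):print(150+2*i,"".join(s[min(9,v//20)] for v in r_))
E
```

```text
180 @@@@@@@@@@@@@@@@@@@@#***#@%:--------------::@@@@@@@@@@@@@@%*######
184 @@@@@@@@@@@@@@@@@@@@%***#@%---------------::@@@@@@@@@@@@@@#*######
188 @@@@@@@@@@@@@@@@@@@@#*+**@%---------------::@@@@@@@@@@@@@@#*######
192 @%#######@@@@@@@@@%******@#---------------::@@@@@@@@@@@@@%########
196 *+++++++++*@%#****+====+*+=:--------------::@@@@@@@@@@@@@#########
200 *++++*++*+*******+-----=+*=:--------------::@@@@@@@@@@@@@#########
204 %***************+=--=---+*=:--------------:-@@@@@@@@@@@@%#########
208 @**+**+****+****+=====--+*=::-------------::@@@@@@@@@@@@##*#######
212 @@*+++++++++****+=====--+*+:--------------:-@@@@@@@@@@@@##**######
216 @@*+++*++++**++++=====--+*+::-------------:-@@@@@@@@@@@%##**######
220 @@@*++*+********+====*=----::-------------:-@@@@@@@@@@@###**######
224 @@@@*++*+++++***+====#*=:::::-------------:=@@@@@@@@@@@###**#####*
228 @@@@@@#*****#%@%***##%#=:::::--==-.:-=-----=@@@@@@@@@@%###**#####+
232 @@@@@@@@@@@@@@@@@%%%@%#+:::::--==: :==----=+@@@@@@@@@@####*#####+-
236 @%%%%%%%%%%#######%%@%#+:::...-==: :==-..:--*#############*####+--
240 ####**************#%@%#+::. ..-
[... 3887 characters left out ...]
--=*+++-------------
194 %%%%%%%%%%+....-====*###########@@#####*###################+-----------------::+
196 ======%%-=============##############@@@@@@@@@*#############+-------------:-+%%##
198 =======================+##########@@@@@@@@@@@@@@############@+------::++%####+*#
200 =========================+########@@@@@@@@@@@@**###########*%@@+-=+%####+#+#####
202 ===========================########@@@@@@@@@@@@@*##########@%*#@%###++##########
204 ============================+#######@@@@@@@@@@@@@@@@@@@@@@@@%%@*%###############
206 ==============================+##@@@@@@@@@@@@@@@@@@@@@@@@@@@%%@@################
208 =======================%%%%=====*@@@@@@@@@@@@@@@@@@@@@@@@@@@%%%@%###############
```

Request:
send_rows --deltas '[{"dx":-0.005,"dy":0.001,"dz":0.009,"rx":0,"ry":0,"rz":0,"fingers":1},{"dx":-0.005,"dy":0.001,"dz":0.009,"rx":0,"ry":0,"rz":0,"fingers":0},{"dx":0,"dy":0,"dz":0,"rx":0,"ry":0,"rz":0,"fingers":-1},{"dx":0,"dy":0,"dz":0,"rx":0,"ry":0,"rz":0,"fingers":-1},{"dx":0,"dy":0,"dz":0,"rx":0,"ry":0,"rz":0,"fingers":-1},{"dx":0,"dy":0,"dz":0,"rx":0,"ry":0,"rz":0,"fingers":-1}]'

```text
time_s: 17.55
tool_pos: [0.5269, 0.2621, 0.0922]
orientation: [2.614, -0.004, 1.408]
contact_force: [-0.1, 0.5, 0.1]
gripper_width: 0.0854
```

```bash
python3 - <<'E'
from h import *
d,_=need(GT,RT);print("to GT",RT.T@d)
d,_=need(GT+.029*zt,RT);print("tool",RT.T@d)
s=" .:-=+*#%@"
w=arm.camera("wrist")[:,:,::-1].copy();cv2.imwrite("pics/wrist8.png",w);g=cv2.cvtColor(w,cv2.COLOR_BGR2GRAY)
sub=cv2.resize(g[170:330,110:410],(75,40),interpolation=3)
for r in range(40):print(170+4*r,"".join(s[min(9,v//20)] for v in sub[r]))
E
python3 chk.py 8
```

```text
d [ 0.0096 -0.0034 -0.0216] rv [-0.0035  0.0044 -0.0024] n 0.4 q [ 0.5287  0.2103 -0.6701  0.2664 -0.3237  0.6222] F [-0.1121  0.5417  0.1286] w 0.0854 t 17.55
to GT [-0.0018 -0.0022  0.0238]
d [ 0.0239 -0.0058 -0.0468] rv [-0.0035  0.0044 -0.0024] n 0.8 q [ 0.5287  0.2103 -0.6701  0.2664 -0.3237  0.6222] F [-0.1121  0.5417  0.1286] w 0.0854 t 17.55
tool [-0.0018 -0.0022  0.0528]
170 @@@@@@@@@@@@@@@@@@@@@@@@@@#**@@----------:*@@@@@@@@@@#######**####**#######
174 @@@@@@@@@@@@@@@@@@@@@@@@@@#**@@----------:#@@@@@@@@@@*######**####**#######
178 @@@@@@@@@@@@@@@@@@@@@@@@@@%+*@@----------:#@@@@@@@@@%#######*####**########
182 @@@@@@@@@@@@@@@@@@@@@@@@@@***%@----------:#@@@@@@@@@#*#####**####**########
186 @@@@@@@@@@@@*******@@@%@%===+**:---------:%@@@@@@@@@#######**####**########
190 @@@@@@@@@@@@*++++++****+=---=++:---------:#@@@@@@@@@#######**####*#########
194 @@@@@@@@@@@@************++==-++:---------:#@@@@@@@@%*######**###***########
198 @@@@@@@@@@@@@***********#%%*=*+:--------=-*@@@@@@@@%######***###*********##
202 @@@@@@@@@@@@@*++++++++++#%@%+++-------=**=*@@@@@@@@##*####***##***+++++++
[... 2144 characters left out ...]
@%%= . .         .
314             ....+*####*=++++=*###############*=---#%%%%%@@@%.             .
318              ...=+*#*#*=++++=+##*#*#*###*#****++--#@@@@@@@@=             ..
322   . .   .    ..----=====++++=-=========+*++++++=::*@@@@@@@+. .      .   ...
326         .     .**=:::::-----::.::::::::==-----::.::+*-+=-:.   . .      ....
scene blue [250 177  33  24 423] [265.9314 188.4279]
  pred [[253.9, 232.4], [281.8, 219.6], [253.7, 194.5], [284.2, 182.0], [248.9, 189.6], [279.0, 177.5]]
side blue [244 183  37  16 454] [261.8194 189.6454]
  pred [[244.3, 234.0], [279.9, 229.7], [243.3, 192.4], [281.4, 188.2], [241.9, 186.8], [279.4, 182.7]]
[0.5269 0.2621 0.0922] [-0.7088 -0.8431  0.3393]
```

Request:
send_rows --deltas '[{"dx":0.004,"dy":-0.0025,"dz":-0.009,"rx":-0.003,"ry":0.004,"rz":-0.002,"fingers":-1},{"dx":0.005,"dy":-0.001,"dz":-0.009,"rx":0,"ry":0,"rz":0,"fingers":-1},{"dx":0.005,"dy":-0.001,"dz":-0.009,"rx":0,"ry":0,"rz":0,"fingers":-1},{"dx":0,"dy":0,"dz":0,"rx":0,"ry":0,"rz":0,"fingers":-1}]'

```text
time_s: 18.2
tool_pos: [0.5416, 0.2568, 0.0623]
orientation: [2.619, 0.001, 1.406]
contact_force: [0.4, 0.6, 0.3]
gripper_width: 0.085
```

```bash
python3 - <<'E'
from h import *
d,_=need(GT+.029*zt,RT);print("tool",RT.T@d)
E
```

```text
d [ 0.0092 -0.0005 -0.0168] rv [ 0.0005 -0.0012  0.0003] n 0.3 q [ 0.5043  0.2728 -0.6822  0.192  -0.3154  0.601 ] F [0.3693 0.6099 0.3416] w 0.085 t 18.2
tool [ 0.001  -0.0005  0.0191]
```

Request:
send_rows --deltas '[{"dx":0.004,"dy":0,"dz":-0.007,"rx":0,"ry":0,"rz":0,"fingers":-1},{"dx":0.003,"dy":0,"dz":-0.005,"rx":0,"ry":0,"rz":0,"fingers":-1},{"dx":0.002,"dy":0,"dz":-0.004,"rx":0,"ry":0,"rz":0,"fingers":-1},{"dx":0,"dy":0,"dz":0,"rx":0,"ry":0,"rz":0,"fingers":-1}]'

```text
time_s: 18.7
tool_pos: [0.5514, 0.2569, 0.0452]
orientation: [2.619, 0.001, 1.406]
contact_force: [0.4, -0.1, -0.4]
gripper_width: 0.0854
```

```bash
python3 - <<'E'
from h import *
d,_=need(GT+.029*zt,RT);print("tool",RT.T@d)
E
```

```text
d [-0.0006 -0.0006  0.0003] rv [ 0.0005 -0.0012  0.0002] n 0.0 q [ 0.4946  0.313  -0.6838  0.1472 -0.3114  0.5917] F [ 0.447  -0.0505 -0.3913] w 0.0854 t 18.7
tool [-0.0006 -0.0002 -0.0005]
```

Request:
send_rows --deltas '[{"dx":0,"dy":0,"dz":0,"rx":0,"ry":0,"rz":0,"fingers":-0.4},{"dx":0,"dy":0,"dz":0,"rx":0,"ry":0,"rz":0,"fingers":-0.2},{"dx":0,"dy":0,"dz":0,"rx":0,"ry":0,"rz":0,"fingers":0},{"dx":0,"dy":0,"dz":0,"rx":0,"ry":0,"rz":0,"fingers":0.2}]' --force 40

```text
time_s: 19.2
tool_pos: [0.549, 0.2542, 0.0447]
orientation: [2.621, 0.004, 1.401]
contact_force: [-1.2, 6.6, -1.3]
gripper_width: 0.0397
```

Request:
send_rows --deltas '[{"dx":0,"dy":0,"dz":0,"rx":0,"ry":0,"rz":0,"fingers":1},{"dx":0,"dy":0,"dz":0,"rx":0,"ry":0,"rz":0,"fingers":1},{"dx":0,"dy":0,"dz":0,"rx":0,"ry":0,"rz":0,"fingers":1},{"dx":0,"dy":0,"dz":0,"rx":0,"ry":0,"rz":0,"fingers":1},{"dx":0,"dy":0,"dz":0,"rx":0,"ry":0,"rz":0,"fingers":1}]'

```text
time_s: 19.82
tool_pos: [0.549, 0.2543, 0.0447]
orientation: [2.621, 0.003, 1.398]
contact_force: [-1.9, 1.4, -0.4]
gripper_width: 0.0399
```

```bash
python3 - <<'E'
from h import *
d,_=need(GT+.029*zt,RT);print("tool",RT.T@d)
E
python3 chk.py 9
```

```text
d [0.0018 0.002  0.0008] rv [ 0.0022 -0.0032  0.0076] n 0.0 q [ 0.4945  0.3109 -0.687   0.1508 -0.3149  0.5984] F [-1.8918  1.3547 -0.4136] w 0.0399 t 19.825
tool [0.0023 0.0017 0.    ]
scene blue [250 177  33  24 423] [265.9314 188.4279]
  pred [[253.9, 232.4], [281.8, 219.6], [253.7, 194.5], [284.2, 182.0], [248.9, 189.6], [279.0, 177.5]]
side blue [244 183  37  15 451] [261.8537 189.612 ]
  pred [[244.3, 234.0], [279.9, 229.7], [243.3, 192.4], [281.4, 188.2], [241.9, 186.8], [279.4, 182.7]]
[0.549  0.2543 0.0447] [-1.3471  1.5519 -1.0139]
```

Request:
send_rows --deltas '[{"dx":0,"dy":0,"dz":0,"rx":0,"ry":0,"rz":0,"fingers":1},{"dx":0,"dy":0,"dz":0,"rx":0,"ry":0,"rz":0,"fingers":1},{"dx":0,"dy":0,"dz":0,"rx":0,"ry":0,"rz":0,"fingers":1},{"dx":0,"dy":0,"dz":0,"rx":0,"ry":0,"rz":0,"fingers":1},{"dx":0,"dy":0,"dz":0,"rx":0,"ry":0,"rz":0,"fingers":1}]' --force 80

```text
time_s: 20.55
tool_pos: [0.5489, 0.2548, 0.0449]
orientation: [2.621, 0.001, 1.397]
contact_force: [-1.8, 3.1, 1.0]
gripper_width: 0.0382
```

```bash
python3 - <<'E'
from h import *
s=" .:-=+*#%@"
need(GT,RT)
w=arm.camera("wrist")[:,:,::-1].copy();cv2.imwrite("pics/wrist10.png",w)
m=mask(w,(6,150,50),(18,255,255))
for s_,c_,l in blobs(m,40):
    if s_[1]>150 and 120<s_[0]<330:
        print(s_,c_);
        for r in range(s_[1],s_[1]+s_[3],6):
            k=np.where(l[r])[0];print(r,k.min(),k.max())
m8=mask(cv2.imread("pics/wrist8.png"),(6,180,50),(16,255,255))
for s_,c_,l in blobs(m8,100):
    if s_[1]>120 and 120<s_[0]<330:print("w8",s_,[(r,np.where(l[r])[0].min(),np.where(l[r])[0].max()) for r in range(s_[1],s_[1]+s_[3],8)])
g=cv2.cvtColor(w,cv2.COLOR_BGR2GRAY)
sub=cv2.resize(g[170:310,130:390],(65,35),interpolation=3)
for r in range(35):print(170+4*r,"".join(s[min(9,v//20)] for v in sub[r]))
E
```

```text
d [-0.0124  0.0039  0.0257] rv [ 0.0004 -0.0029  0.0086] n 0.5 q [ 0.4949  0.3106 -0.6868  0.1509 -0.3142  0.6003] F [-1.8348  3.0565  1.0389] w 0.0382 t 20.55
[ 212  230   24   78 1183] [224.4565 274.6331]
230 230 231
236 228 232
242 225 233
248 223 233
254 220 233
260 218 234
266 216 234
272 215 234
278 215 234
284 215 234
290 214 232
296 212 230
302 212 228
w8 [207 188  21  64 934] [(188, np.int64(214), np.int64(219)), (196, np.int64(207), np.int64(223)), (204, np.int64(207), np.int64(223)), (212, np.int64(208), np.int64(224)), (220, np.int64(209), np.int64(225)), (228, np.int64(208), np.int64(225)), (236, np.int64(208), np.int64(226)), (244, np.int64(209), np.int64(226))]
170 @@@*+++++*+*+**++*******+---------------:-+***+++**+**@%#########
174 @@@@*+++****************+---------------:-***********%@########*#
178 @@@@@#******************+---------------::+*****+*+*@@@#######***
182 @@@@@@@%*++++++++++++++++---------------:.+++++++*%@@@%######****
186 @@@@@@@@@@#*++*%%*+++++++---------------:.#@*+**#@@@@@#######***#
190 @@@@@@@@@@@@%#%@@@*++++++-:-------------::@@%@@@@@@@@@*######
[... 1330 characters left out ...]
-===
270 *+++*#####=....  .-. :*##*-:-----------:. .:.  . ..-*###*-:::-===
274 :....=+++*:  .. .  . -#%%%=:-----------:.  . .  .  .+*##*:. ..:-=
278         ..       . . -%%%%=------==++=-=:          ..:-==.   . .:
282 ..           .     . =%%%#=++*+-=####*++: ..           ..   ...  
286            ..    .   +%%%#=+**#*######*+: . .  .                 
290       .      .     ..*%%%+-+**#######**+:    .           .     . 
294                     .#%%#--+**#######**+-.          .    ..      
298    . .....         .-%%%*:-+**#######**+-...        ........     
302   .......         .--###-:-+**#######**+-:-.        ....:::..    
306  .:.......        .:...:.:-+**#######**+-:-.        .:::::::.
```

Request:
send_rows --deltas '[{"dx":0,"dy":0,"dz":0,"rx":0,"ry":0,"rz":0,"fingers":1},{"dx":0,"dy":0,"dz":0,"rx":0,"ry":0,"rz":0,"fingers":1},{"dx":0,"dy":0,"dz":0,"rx":0,"ry":0,"rz":0,"fingers":-0.2},{"dx":0,"dy":0,"dz":0,"rx":0,"ry":0,"rz":0,"fingers":-1},{"dx":0,"dy":0,"dz":0,"rx":0,"ry":0,"rz":0,"fingers":-1},{"dx":0,"dy":0,"dz":0,"rx":0,"ry":0,"rz":0,"fingers":-1},{"dx":-0.004,"dy":0.002,"dz":0.007,"rx":0,"ry":0,"rz":0,"fingers":-1},{"dx":-0.007,"dy":0.001,"dz":0.012,"rx":0,"ry":0,"rz":0,"fingers":-1},{"dx":-0.007,"dy":0.001,"dz":0.012,"rx":0,"ry":0,"rz":0,"fingers":-1},{"dx":-0.009,"dy":0.002,"dz":0.016,"rx":0,"ry":0,"rz":0,"fingers":-1},{"dx":-0.012,"dy":0.002,"dz":0.021,"rx":0,"ry":0,"rz":0,"fingers":-1},{"dx":-0.012,"dy":0.002,"dz":0.021,"rx":0,"ry":0,"rz":0,"fingers":-1},{"dx":-0.012,"dy":0.002,"dz":0.021,"rx":0,"ry":0,"rz":0,"fingers":-1},{"dx":0,"dy":0,"dz":0.03,"rx":0,"ry":0,"rz":0,"fingers":-1},{"dx":0,"dy":0,"dz":0,"rx":0,"ry":0,"rz":0,"fingers":-1},{"dx":0,"dy":0,"dz":0,"rx":0,"ry":0,"rz":0,"fingers":-1}]'

```text
time_s: 22.6
tool_pos: [0.4809, 0.2674, 0.1968]
orientation: [2.615, 0.002, 1.405]
contact_force: [-0.8, -0.2, -0.1]
gripper_width: 0.0851
```

```bash
python3 chk.py 11; python3 - <<'E'
from h import *
for n in P:
  for k in(0,11):
    im=cv2.imread(f"pics/{n}{k}.png")
    print(n,k,"or",[(s_.tolist(),c_.round(1).tolist()) for s_,c_,l in blobs(mask(im,(8,180,90),(16,255,255)),15)],"yel",[(s_.tolist(),c_.round(1).tolist()) for s_,c_,l in blobs(mask(im,(20,120,110),(32,255,255)),60) if s_[0]<400])
  a,b=[cv2.cvtColor(cv2.imread(f"pics/{n}{k}.png"),cv2.COLOR_BGR2GRAY) for k in(0,11)]
  x,y,ww,hh=((210,140,40,20) if n=="scene" else (245,133,40,32));print("tape diff",cv2.absdiff(a,b)[y:y+hh,x:x+ww].mean())
p=arm.camera_params("wrist");w=arm.camera("wrist")[:,:,::-1].copy();print([(s_.tolist(),c_.round(1).tolist()) for s_,c_,l in blobs(mask(w,(8,180,90),(16,255,255)),60)])
G=np.array([.551,.0505,.068])-.047*sx+.2055*sy;print("expected outer face",proj(p,G-.032*sy))
E
```

```text
scene blue [250 177  33  24 423] [265.9314 188.4279]
  pred [[253.9, 232.4], [281.8, 219.6], [253.7, 194.5], [284.2, 182.0], [248.9, 189.6], [279.0, 177.5]]
side blue [244 183  37  15 453] [261.8477 189.6269]
  pred [[244.3, 234.0], [279.9, 229.7], [243.3, 192.4], [281.4, 188.2], [241.9, 186.8], [279.4, 182.7]]
[0.4812 0.2674 0.1965] [-0.8919 -0.2807  0.5617]
scene 0 or [([213, 174, 13, 13, 80], [219.0, 179.7]), ([278, 280, 47, 34, 641], [300.6, 296.8])] yel [([336, 221, 12, 19, 141], [341.3, 230.3])]
scene 11 or [([213, 174, 13, 13, 57], [219.6, 179.9]), ([278, 279, 47, 36, 647], [300.7, 296.7])] yel [([336, 221, 12, 19, 143], [341.2, 230.4])]
tape diff 5.92625
side 0 or [([227, 168, 12, 10, 59], [232.8, 172.9]), ([204, 283, 50, 21, 635], [228.4, 293.2])] yel [([331, 249, 8, 18, 102], [333.9, 257.6])]
side 11 or [([227, 168, 12, 10, 58], [232.9, 172.9]), ([204, 283, 50, 21, 632], [228.4, 293.3])] yel [([331, 248, 11, 19, 150], [335.2, 257.3])]
tape diff 4.97109375
[([227, 145, 12, 41, 300], [232.2, 165.8])]
expected outer face [227.9164 160.334 ]
```

```bash
python3 -c "
from plant import arm
print(arm.hand_in())"
```

```text
the job is handed in; nothing more can be done
None
```

The blue-banded case stands upright on the pad with its label towards the scanner. The trigger has been squeezed and released, and I handed the job in at about 22.8 s. No verdict is reported.

**Squeeze:** My first try missed the grip. The fingertips reach less far than I took from the given tool geometry, so the jaws shut on top of the grip without moving the trigger. I backed off, went about 29 mm deeper and squeezed again for more than a second. The jaws stopped at 39.9 mm with 40 N, and at 38.2 mm with 80 N, against the given 38 mm for fully in. I have no direct reading of the trigger angle, so "fully in" rests on that width, the force well above 9 N, and the wrist picture.

**Last checks:**
- **Case:** it did not shift in either fixed camera from the time I let go, and its position matched the predicted place to 1–3 pixels.
- **Trigger:** its outer face was back where it should be when released.
- **Orange case and glue stick:** the orange band matched its start to about 0.1 pixel. The glue stick matched in one view; in the other its mask grew and its centre moved 1.3 pixels, which I put down to shading.
- **Tape roll:** I compared only brightness, which differed by 5–6 grey levels. I put that down to shading, but did not measure its position.
- **Gripper:** it is open and clear, with about 1 N at the wrist, which is sensor noise.

**Disagreement:** when I checked the case before setting it down, corners picked by eye gave a turn of -0.30 rad. The gripper's turn was -0.17 rad, and the edges of the blue band in the two pictures suggested about -0.19 rad. I trusted the last two.

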